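# Bond copper faces to espresso coasters in a crank press

### The arm

A 6-joint arm with a two-finger parallel gripper is mounted at the origin on the work surface. World frame = base frame: x ahead of the robot, y to its left, z up, the work surface at z = 0. Lengths are in m, angles in degrees, forces in N, time in s.
With the tool pointing down it reaches from about 0.3 to 0.75 m from the base axis. Payload 8.5 kg.
Tool frame: the origin (TCP) lies at the very end of the fingers, on their centre line; the grasp point (between the pads) lies 19 mm behind it (env.pinch_z is the distance from the TCP to the grasp point, in m); z points along the fingers, y is the line along which they close (so a half turn about z gives the same grasp; the last joint's range is limited). The gripper opens to 85 mm and grips with 20 to 120 N. Pads are 22 mm wide; open, the fingers measure 114 mm over their backs; the gripper's body (76 mm by 85 mm) begins 54 mm behind the grasp point. The pads swing forward as they close: fully open they stand 13 mm farther back than shut.
Start: joints at [-80.002, 21.807, 74.336, -0, 83.858, -12.336], TCP at [0.209, -0.509, 0.231] pointing down, gripper open.
Joint ranges: [-178.18, 178.18], [-50.72, 133.34], [12.68, 142.11], [-81.47, 261.47], [9.98, 163.14], [-165.26, 165.26]. Speed limits (degrees/s): [136.94, 136.94, 180, 180, 180, 180].

### API

Orientations are given as a 3x3 rotation matrix whose columns are the frame's x, y, z axes.
In Python, from rig import env, viewer gives the robot as it stands.
- The arm moves only by the tool drive_tool, never from a script. Its argument "series" is a list of rows, each a list of 3 entries, a list of its own where there are three numbers: the shift along the tool's x, y, z in m, then the turn about the tool's z in degrees, then the finger opening in m, from 0 to 0.0854. A call has 1 to 20 rows; each row is the pose to reach, as a shift and turn from the pose commanded when the call began, along the tool's axes at that moment; what a row does not reach only later rows make up. A row lasts 1/10 s, in which the tool goes at most 50 mm and 8.59 degrees, less where a joint would pass 70% of its speed; a pose out of reach is approached as far as the arm can. A call with a gripper value outside its range is refused whole. The fingers move at their own pace and stop on an object; "newtons" is the grip in N (left out, the last holds). Time passes only in rows, so rows that repeat a pose let the fingers close. It gives the time, the measured TCP pose, the force, the opening and the grip force at its end, in the units of the state.
- env.observe(): the state, without advancing time (a new reading comes with each control period).
- viewer.get_image(name): name is "scene" or "top" or "wrist"; returns a dict with "img" (384x512x3 uint8, red, green, blue), "depth" (384x512 float32, m along the optical axis (not along the pixel's ray), 0 where there is no reading), "camera_matrix" (3x3 intrinsics, pixels), "rvec" (rotation vector, rad) and "tvec" (3), from world to camera coordinates, as OpenCV has them. Camera axes: x right, y down, z forward; pixel columns grow to the right and rows downward; lengths in m; the calibration is good to about 2 mm. A picture is of the moment at which its call begins.
- env.close_job(): hands the job in; it is judged then, once.
The state is a dict: "time_s": time; "q": joint angles; "qvel": joint speeds; "joint_efforts": joint torques, N m; "position": TCP position; "tool_rot": TCP orientation; "ft_force": force on the tool from outside, world axes, zero at the start; "wrist_torque": the same for the moment, N m; "grip_width": finger opening in m; "gripper_force": force on a finger pad.
Only numpy, scipy, OpenCV 4.12 (cv2) and the standard library are available. Lean on these libraries where they do the work, as an engineer would, in place of code of your own. Each camera call takes 0.05 s, during which the arm holds its last target. There are 200 camera calls.

### The job

Bond the copper faces to their cork coasters: draw the press's tray out, lay every copper face flat into a nest of its own outline (round in round, square in square) on the cork waiting there, and push the tray fully home. Swing the stowed crank up until it latches upright (stowed, it locks the wheel), then turn the handwheel clockwise, seen from above, all the way down to its stop and leave the faces clamped under the pad, with the crank upright. Leave the mug, flask and bowl where they stand.

Things in the scene. Friction and masses are not known exactly. Their poses are not given: they have to be found in the camera images.
- press: Bench bonding press, fixed, grey, two steel columns; origin on the screw axis at bench level, y axis along the tray's way out, z up. Base 240 x 200 x 22 mm (x, y, z); a bed 160 mm wide with the tray's rails (top 30 mm up) runs out to y = +400 mm. Columns 20 mm thick at x = +-100 mm; crosshead along x, 236 x 52 mm, from 150 to 185 mm height.
- tray (a joint): Sliding tray, m: 0 = home under the pad, 0.21 = fully out along the press's +y (end stop). Starts at or near home. Slide friction about 2 N. Top of the tray plate (152 x 152 mm) 46 mm above the bench.
- tray_knob (a point): Point on the axis of the tray's upright black pull knob, 26 mm in diameter, 43 mm tall, 13 mm below its flat top and 30 mm above its foot; the top is 83 mm above the bench. The knob stands 165 mm from the tray's centre along the press's +y; it moves with the tray.
- nest_round1 (a point): Centre of the floor (cork) of the round nest at the tray's (-38, +38) mm in the press's x, y. Bore 52 mm, 4 mm deep, with a 1.5 mm chamfer; the floor is 42 mm above the bench. Axes as the press's; moves with the tray.
- nest_round2 (a point): Centre of the floor of the second round nest, at the tray's (+38, -38) mm; same size.
- nest_square1 (a point): Centre of the floor of the square nest at the tray's (+38, +38) mm: 48 x 48 mm, 4 mm deep, 1.5 mm chamfer, sides along the press's x and y.
- nest_square2 (a point): Centre of the floor of the second square nest, at the tray's (-38, -38) mm; same size.
- round_a: Copper face, round, 48 mm in diameter, 10 mm high, 60 g; origin at the centre of its underside. Starts flat on the bench on the dark felt mat. May be absent. It stands 6 mm proud of the tray when seated.
- round_b: A second round copper face, the same; may be absent.
- square_a: Copper face, square, 44 x 44 mm, 10 mm high, 60 g, sides along its x and y; origin at the centre of its underside. Starts flat on the mat at any yaw. May be absent.
- square_b: A second square copper face, the same; may be absent.
- crank (a joint): Folding crank on the wheel's rim, rad: 0 = stowed, lying flat and pointing inwards to the hub; 1.571 = upright, latched. A snap-over spring holds it at either end (crest half way, up to about 8 N at the grip). Stowed, its tang sits in a fork on the crosshead and locks the wheel; it is clear above about 1.1 rad. The hinge lies along the rim's tangent.
- crank_hinge (a point): Middle of the crank's hinge, 78 mm from the wheel's axis, 223 mm above the bench; goes round with the wheel. At the start it lies to the press's +x side of the axis.
- crank_grip (a point): Point on the axis of the crank's orange grip, 40 mm from the hinge. The grip is a free-turning sleeve, 22 mm thick, from 14 to 60 mm from the hinge. Stowed: on the line from hinge to wheel axis at the hinge's height, open space below it between rim and hub (crosshead 38 mm below). Upright: straight above the hinge.
- wheel (a joint): Handwheel, rad, grows clockwise seen from above: 0 = open (start), 7.854 (1 1/4 turns) = down to its stop. Friction about 0.2 N m (under 3 N at the grip); stays where it is left. One turn lowers the ram by 20 mm.
- wheel_hub (a point): Point on the handwheel's vertical axis, at the height of the crank's hinge (223 mm above the bench). The green wheel is 170 mm across, its rim 208 to 222 mm high, hub 28 mm across, three spokes clear of the stowed crank.
- pad (a joint): How far the sprung pressing pad (146 x 146 mm) under the ram is pushed up, m: 0 = free. Properly loaded and wound down it is squeezed 1 to 2 mm by the faces. With the press open its underside is 75 mm above the bench.
- mug: Bystander: copper mug, 84 mm across, 100 mm tall; origin at the centre of its foot.
- flask: Bystander: copper flask, 68 mm across, 200 mm tall; origin at the centre of its foot.
- bowl: Bystander: copper bowl, 100 mm across, 45 mm tall; origin at the centre of its foot.
There are look-alikes about, which are no part of the job. What is shaped like the square_b but grey is not meant. Leave any turquoise look-alike of the round_a alone.

How it is judged (in metres and radians):
On the way, in this order (a step that is already met when the one before it is completed fails the run):
1. every copper face lies seated in a nest of its own outline, with the tray drawn out, and is let go (((horizontal distance between round_a and nest_round1 below 0.006 m and z of round_a in the frame of nest_round1 between -0.003 and 0.002 m and angle between round_a's own z axis and vertical below 0.06 rad) or (horizontal distance between round_a and nest_round2 below 0.006 m and z of round_a in the frame of nest_round2 between -0.003 and 0.002 m and angle between round_a's own z axis and vertical below 0.06 rad)) and ((horizontal distance between round_b and nest_round1 below 0.006 m and z of round_b in the frame of nest_round1 between -0.003 and 0.002 m and angle between round_b's own z axis and vertical below 0.06 rad) or (horizontal distance between round_b and nest_round2 below 0.006 m and z of round_b in the frame of nest_round2 between -0.003 and 0.002 m and angle between round_b's own z axis and vertical below 0.06 rad)) and ((horizontal distance between square_a and nest_square1 below 0.006 m and z of square_a in the frame of nest_square1 between -0.003 and 0.002 m and angle between square_a's own z axis and vertical below 0.06 rad) or (horizontal distance between square_a and nest_square2 below 0.006 m and z of square_a in the frame of nest_square2 between -0.003 and 0.002 m and angle between square_a's own z axis and vertical below 0.06 rad)) and ((horizontal distance between square_b and nest_square1 below 0.006 m and z of square_b in the frame of nest_square1 between -0.003 and 0.002 m and angle between square_b's own z axis and vertical below 0.06 rad) or (horizontal distance between square_b and nest_square2 below 0.006 m and z of square_b in the frame of nest_square2 between -0.003 and 0.002 m and angle between square_b's own z axis and vertical below 0.06 rad)) and value of joint tray above 0.15 m and contact force between the fingers and round_a below 0.1 N and contact force between the fingers and round_b below 0.1 N and contact force between the fingers and square_a below 0.1 N and contact force between the fingers and square_b below 0.1 N), for 0.2 s.
2. the tray is fully home with every face still seated (((horizontal distance between round_a and nest_round1 below 0.006 m and z of round_a in the frame of nest_round1 between -0.003 and 0.002 m and angle between round_a's own z axis and vertical below 0.06 rad) or (horizontal distance between round_a and nest_round2 below 0.006 m and z of round_a in the frame of nest_round2 between -0.003 and 0.002 m and angle between round_a's own z axis and vertical below 0.06 rad)) and ((horizontal distance between round_b and nest_round1 below 0.006 m and z of round_b in the frame of nest_round1 between -0.003 and 0.002 m and angle between round_b's own z axis and vertical below 0.06 rad) or (horizontal distance between round_b and nest_round2 below 0.006 m and z of round_b in the frame of nest_round2 between -0.003 and 0.002 m and angle between round_b's own z axis and vertical below 0.06 rad)) and ((horizontal distance between square_a and nest_square1 below 0.006 m and z of square_a in the frame of nest_square1 between -0.003 and 0.002 m and angle between square_a's own z axis and vertical below 0.06 rad) or (horizontal distance between square_a and nest_square2 below 0.006 m and z of square_a in the frame of nest_square2 between -0.003 and 0.002 m and angle between square_a's own z axis and vertical below 0.06 rad)) and ((horizontal distance between square_b and nest_square1 below 0.006 m and z of square_b in the frame of nest_square1 between -0.003 and 0.002 m and angle between square_b's own z axis and vertical below 0.06 rad) or (horizontal distance between square_b and nest_square2 below 0.006 m and z of square_b in the frame of nest_square2 between -0.003 and 0.002 m and angle between square_b's own z axis and vertical below 0.06 rad)) and value of joint tray below 0.006 m), for 0.2 s.
3. the crank is latched upright and the wheel is wound down to its stop, squeezing the pad onto the faces (all of step 2 and value of joint wheel above 7.6 rad and value of joint pad above 0.0008 m and value of joint crank above 1.4 rad), for 0.2 s.
At the end, for the whole second after the job is handed in: Every face present lies level in a nest of its own outline (within 6 mm of its centre, underside within 2 mm of the floor), the tray is home within 6 mm, the wheel within 0.25 rad of its stop and still, the pad squeezed at least 0.8 mm, the crank latched upright (above 1.4 rad) (all of step 3 and velocity of joint wheel below 0.1 rad/s); the robot touches nothing.
It fails at once if the mug is shoved by more than 40 mm or tipped (distance of mug from where it was at the start of the episode above 0.04 m or angle between mug's own z axis and vertical above 0.4 rad).
It fails at once if the flask is shoved by more than 40 mm or tipped (distance of flask from where it was at the start of the episode above 0.04 m or angle between flask's own z axis and vertical above 0.4 rad).
It fails at once if the bowl is shoved by more than 40 mm or tipped (distance of bowl from where it was at the start of the episode above 0.04 m or angle between bowl's own z axis and vertical above 0.4 rad).
Of round_a, round_b, square_a, square_b only 2 to 4 are there at a start; the rules pass over those that are not, and their reading is None.
At some moment in a run one of round_a, round_b, square_a, square_b may be knocked a few centimetres aside while the robot is not near it.
Once in a run the grip may slacken for a moment while it holds something.
It also fails if it takes over 210 s, if anything falls off the work surface, if the arm or the gripper's body presses on something with over 40 N, if the wrist force passes 120 N, or if a joint passes its speed limit or range.

## Working session

There is one attempt and no reset: what is moved stays moved. The work goes in short steps, Python scripts to look and compute and a tool call to move; the robot and the scene stay as the last step left them, time stands still between calls to the robot, and variables do not carry over. Pictures are saved under pics/ and viewed, at most 14 in all, crops included, and the job is handed in when it is done.

Besides the shell and the picture viewer there is one more tool, called after "Call:" by a JSON object that holds its "method" and its "body". drive_tool: Moves the arm, as the interface text tells. Its arguments: {"type":"object","properties":{"series":{"type":"array"},"newtons":{"type":"number"}},"required":["series"]}

```bash
ls; mkdir -p pics; cat > h.py <<'E'
import numpy as np, cv2
from rig import env, viewer
def shot(n,f=None):
    d=viewer.get_image(n)
    if f: cv2.imwrite('pics/'+f,d['img'][:,:,::-1])
    np.savez('/tmp/'+n+'.npz',**d)
    return d
def cloud(d):
    K=np.array(d['camera_matrix']);R=cv2.Rodrigues(np.array(d['rvec'],float))[0];t=np.array(d['tvec'],float).ravel()
    Z=d['depth'];v,u=np.mgrid[:Z.shape[0],:Z.shape[1]]
    P=np.stack([(u-K[0,2])/K[0,0]*Z,(v-K[1,2])/K[1,1]*Z,Z],-1)
    return (P-t)@R
E
python3 - <<'E'
from h import *
a=shot('scene');b=shot('top')
cv2.imwrite('pics/a.png',np.hstack([a['img'],b['img']])[:,:,::-1][:, :])
i=cv2.imread('pics/a.png');cv2.imwrite('pics/a.png',np.vstack([i[:,:512],i[:,512:]])[:,:])
cv2.imwrite('pics/sc.png',i[:,:512]);cv2.imwrite('pics/top.png',i[:,512:])
for d in(a,b):
    R=cv2.Rodrigues(np.array(d['rvec']))[0];print(d['camera_matrix'][0,0],-R.T@np.ravel(d['tvec']))
s=env.observe();print(s['tool_rot'],env.pinch_z,s['time_s'])
E
```

```text
pics
463.9770154176694 [ 0.99789735 -0.75682165  0.74762368]
450.8199049764771 [0.37366828 0.02274658 1.13920531]
[[ 9.24985105e-01  3.80003284e-01 -2.44734599e-04]
 [ 3.80003254e-01 -9.24984165e-01  1.34964323e-03]
 [ 2.86493229e-04 -1.34139983e-03 -9.99999059e-01]] 0.0187 0.1
```

View pics/sc.png

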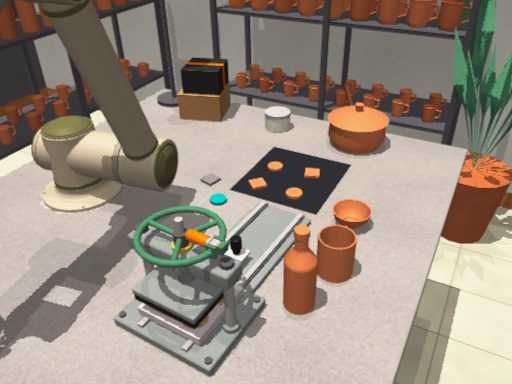

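View pics/top.png

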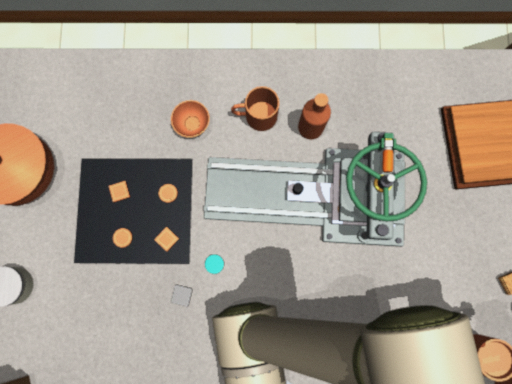

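The pictures show four copper faces on the mat. In the top view the squares are at (119,191) and (166,239), the rounds at (168,193) and (122,238). The decoys are the turquoise disc (214,264) and the grey square (181,295). The knob is at (298,189), the wheel hub at (387,182), and the orange grip at (388,160), on the +x side.

```bash
cat >> h.py <<'E'
def faces(d,zlo=0.004,zhi=0.02,box=None,mina=60):
    """copper blobs: world centre of top surface, minAreaRect"""
    P=cloud(d);h=cv2.cvtColor(d['img'],cv2.COLOR_RGB2HSV)
    m=((h[...,0]<20)&(h[...,1]>110)&(h[...,2]>90)&(P[...,2]>zlo)&(P[...,2]<zhi)&(d['depth']>0))
    if box: m&=(P[...,0]>box[0])&(P[...,0]<box[1])&(P[...,1]>box[2])&(P[...,1]<box[3])
    n,l,s,c=cv2.connectedComponentsWithStats(m.astype(np.uint8))
    out=[]
    for i in range(1,n):
        if s[i,4]<mina: continue
        p=P[l==i];z=np.median(p[:,2]);q=p[abs(p[:,2]-z)<.004]
        (cx,cy),(w,hh),ang=cv2.minAreaRect((q[:,:2]*1000).astype(np.float32))
        print('px',c[i].round(),'n',s[i,4],'mean',q.mean(0).round(4),'rect',round(cx,1),round(cy,1),round(w,1),round(hh,1),'ang',round(ang,1),'fill %.2f'%(len(q)and cv2.contourArea(cv2.convexHull((q[:,:2]*1000).astype(np.float32)))/(w*hh)))
    return out
E
python3 - <<'E'
from h import *
d=dict(np.load('/tmp/top.npz'));faces(d,box=(0,1,.2,.8))
P=cloud(d);h=cv2.cvtColor(d['img'],cv2.COLOR_RGB2HSV)
# knob top
def rep(n,m):
    p=P[m];print(n,len(p),np.median(p,0).round(4),p.min(0).round(3),p.max(0).round(3))
reg=np.zeros(m0:=P.shape[:2],bool);reg[178:202,285:312]=1
rep('knob',reg&(h[...,2]<70)&(P[...,2]>.07)&(P[...,2]<.095))
g=(h[...,0]>60)&(h[...,0]<90)&(h[...,1]>90)&(P[...,2]>.19)&(P[...,2]<.24)
p=P[g];A=np.c_[2*p[:,:2],np.ones(len(p))];s=np.linalg.lstsq(A,(p[:,:2]**2).sum(1),rcond=None)[0];print('wheelfit',s[:2],np.sqrt(s[2]+s[0]**2+s[1]**2),len(p));rep('wheel',g)
reg[:]=0;reg[130:185,370:410]=1
o=reg&(h[...,0]<20)&(h[...,1]>150)&(P[...,2]>.2)&(P[...,2]<.25)
rep('grip',o);(c,wh,a)=cv2.minAreaRect((P[o][:,:2]*1000).astype(np.float32));print(c,wh,a)
# rails
for n,(r0,r1,c0,c1) in dict(bed=(150,230,203,320)).items():
    reg[:]=0;reg[r0:r1,c0:c1]=1
    for lo,hi in((.018,.027),(.027,.036)):
        m=reg&(P[...,2]>lo)&(P[...,2]<hi);(c,wh,a)=cv2.minAreaRect((P[m][:,:2]*1000).astype(np.float32));print(n,lo,m.sum(),c,wh,a)
E
```

```text
px [184. 121.] n 212 mean [0.7541 0.2128 0.0121] rect 752.3 213.4 59.5 25.7 ang 0.9 fill 0.79
px [119. 191.] n 298 mean [0.5678 0.3735 0.0101] rect 567.5 373.9 44.5 43.9 ang 17.1 fill 0.95
px [168. 192.] n 272 mean [0.5635 0.2487 0.01  ] rect 563.7 249.0 46.1 44.6 ang 46.2 fill 0.80
px [166. 239.] n 310 mean [0.4466 0.2482 0.0098] rect 446.8 248.2 43.7 42.0 ang 46.2 fill 0.99
px [122. 237.] n 289 mean [0.4498 0.3585 0.0102] rect 449.9 359.8 45.1 46.8 ang 0.4 fill 0.81
knob 68 [ 0.5636 -0.073   0.0819] [ 0.554 -0.085  0.072] [ 0.573 -0.063  0.087]
wheelfit [ 0.55623448 -0.24552693] 0.07225140075850407 1476
wheel 1476 [ 0.5632 -0.24    0.2192] [ 0.473 -0.327  0.206] [ 0.653 -0.164  0.235]
grip 215 [ 0.5954 -0.2464  0.2308] [ 0.574 -0.258  0.219] [ 0.619 -0.238  0.236]
(596.2747802734375, -247.5150909423828) (19.288225173950195, 44.80813217163086) 88.37120819091797
bed 0.018 492 (566.9754638671875, 7.9022979736328125) (289.7112731933594, 153.8840789794922) 85.36283111572266
bed 0.027 954 (570.4733276367188, 8.14202880859375) (285.3362731933594, 123.05772399902344) 86.9421157836914
```

```bash
cat >> h.py <<'E'
def plan(xyz,ydir=None):
    """shift in tool axes and turn (deg) to bring TCP to xyz with closing axis at world angle ydir (mod 180)"""
    s=env.observe();R=np.array(s['tool_rot']).reshape(3,3);sh=R.T@(np.array(xyz)-s['position'])
    cur=np.degrees(np.arctan2(R[1,1],R[0,1]));t=0.
    if ydir is not None:
        w=(ydir-cur+90)%180-90; t=-w   # tool z is down
    print('shift',sh.round(4),'turn',round(t,2),'alt',round(t-180*np.sign(t),1),'| pos',np.round(s['position'],4),'ydir',round(cur,2),'q6',round(s['q'][5],1),'t',s['time_s'],'w',s['grip_width'],'F',np.round(s['ft_force'],1))
E
python3 - <<'E'
from h import *
plan((.564,-.073,.33),87);plan((.564,-.073,.05),87)
E
```

```text
shift [ 0.4939 -0.268  -0.0987] turn 25.33 alt -154.7 | pos [ 0.209  -0.5085  0.2308] ydir -67.67 q6 -12.3 t 0.1 w 0.0856573445341632 F [-0.2 -0.2  0. ]
shift [ 0.4938 -0.2676  0.1813] turn 25.33 alt -154.7 | pos [ 0.209  -0.5085  0.2308] ydir -67.67 q6 -12.3 t 0.1 w 0.0856573445341632 F [-0.2 -0.2  0. ]
```

Call:
{"method": "drive_tool", "body": {"series": [[[0,0,-0.05],0,0.08],[[0,0,-0.1],0,0.08],[[0.05,-0.03,-0.1],5,0.08],[[0.1,-0.055,-0.1],10,0.08],[[0.494,-0.268,-0.1],25.3,0.08],[[0.494,-0.268,-0.1],25.3,0.08],[[0.494,-0.268,-0.1],25.3,0.08],[[0.494,-0.268,-0.1],25.3,0.08],[[0.494,-0.268,-0.1],25.3,0.08],[[0.494,-0.268,-0.1],25.3,0.08],[[0.494,-0.268,-0.1],25.3,0.08],[[0.494,-0.268,-0.1],25.3,0.08],[[0.494,-0.268,-0.1],25.3,0.08],[[0.494,-0.268,-0.1],25.3,0.08],[[0.494,-0.268,-0.1],25.3,0.08]], "newtons": 40}}

```text
time_s: 1.6
position: [0.5649, -0.0714, 0.3304]
tool_rot: [[0.999, -0.048, -0.001], [-0.048, -0.999, 0.001], [-0.001, -0.001, -1.0]]
ft_force: [-0.8, -0.1, -0.6]
grip_width: 0.0801
gripper_force: 0.0
```

```bash
python3 - <<'E'
from h import *
w=shot('wrist','w1.png');plan((.564,-.073,.05),87)
P=cloud(w);R=cv2.Rodrigues(w['rvec'])[0];print('cam',-R.T@np.ravel(w['tvec']),w['depth'].max())
h=cv2.cvtColor(w['img'],cv2.COLOR_RGB2HSV)
m=(abs(P[...,2]-.083)<.006)&(abs(P[...,0]-.564)<.03)&(abs(P[...,1]+.073)<.03)
p=P[m];print(len(p),p.mean(0) if len(p) else'',p.min(0),p.max(0))
E
```

```text
shift [2.000e-04 2.000e-04 2.807e-01] turn 0.12 alt -179.9 | pos [ 0.5642 -0.0728  0.3307] ydir -92.88 q6 73.6 t 1.65 w 0.08008865830389349 F [-0.3 -0.2 -0.6]
cam [ 0.64068598 -0.07497461  0.4736577 ] 0.6066381
360 [ 0.56563149 -0.07567773  0.08323564] [ 0.55308313 -0.0882413   0.07713144] [ 0.57742209 -0.06324119  0.08655093]
```

View pics/w1.png

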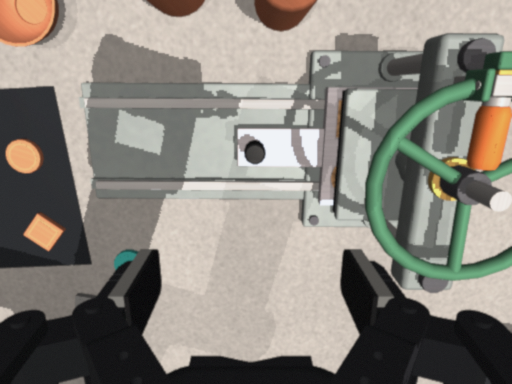

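The wrist view shows the knob at (255,152) and rails parallel to the image rows, so the press yaw is about -3°. I'll descend onto the knob.

Call:
{"method": "drive_tool", "body": {"series": [[[0.001,0.002,0.05],0,0.08],[[0.001,0.002,0.1],0,0.08],[[0.001,0.002,0.15],0,0.08],[[0.001,0.002,0.2],0,0.08],[[0.001,0.002,0.24],0,0.08],[[0.001,0.002,0.26],0,0.08],[[0.001,0.002,0.275],0,0.08],[[0.001,0.002,0.275],0,0.08],[[0.001,0.002,0.275],0,0.02],[[0.001,0.002,0.275],0,0.02],[[0.001,0.002,0.275],0,0.02],[[0.001,0.002,0.275],0,0.02],[[0.001,0.002,0.275],0,0.02],[[0.001,0.002,0.275],0,0.02]], "newtons": 40}}

```text
time_s: 3.05
position: [0.5652, -0.0754, 0.0573]
tool_rot: [[0.999, -0.052, 0.001], [-0.052, -0.999, -0.001], [0.001, 0.001, -1.0]]
ft_force: [-2.4, -1.0, 5.4]
grip_width: 0.0246
gripper_force: 39.2
```

Call:
{"method": "drive_tool", "body": {"series": [[[0,-0.015,0],0,0.02],[[0,-0.03,0],0,0.02],[[0,-0.045,0],0,0.02],[[0,-0.06,0],0,0.02],[[0,-0.075,0],0,0.02],[[0,-0.09,0],0,0.02],[[0,-0.105,0],0,0.02],[[0,-0.12,0],0,0.02],[[0,-0.135,0],0,0.02],[[0,-0.15,0],0,0.02],[[0,-0.165,0],0,0.02],[[0,-0.18,0],0,0.02],[[0,-0.19,0],0,0.02],[[0,-0.197,0],0,0.02],[[0,-0.202,0],0,0.02],[[0,-0.206,0],0,0.02],[[0,-0.206,0],0,0.02]]}}

```text
time_s: 4.75
position: [0.5763, 0.1272, 0.0573]
tool_rot: [[0.999, -0.051, 0.001], [-0.051, -0.999, -0.007], [0.002, 0.006, -1.0]]
ft_force: [-2.4, -20.3, 8.1]
grip_width: 0.0248
gripper_force: 40.5
```

Call:
{"method": "drive_tool", "body": {"series": [[[0,0.003,0],0,0.08],[[0,0.003,0],0,0.08],[[0,0.003,0],0,0.08],[[0,0.003,-0.05],0,0.08],[[0,0.003,-0.1],0,0.08],[[-0.03,-0.01,-0.15],0,0.08],[[-0.06,-0.03,-0.2],0,0.08],[[-0.1,-0.05,-0.25],0,0.08],[[-0.14,-0.06,-0.3],0,0.08],[[-0.16,-0.07,-0.35],0,0.08],[[-0.16,-0.07,-0.36],0,0.08],[[-0.16,-0.07,-0.36],0,0.08],[[-0.16,-0.07,-0.36],0,0.08]]}}

```text
time_s: 6.05
position: [0.4188, 0.2096, 0.4186]
tool_rot: [[0.999, -0.05, 0.005], [-0.05, -0.999, 0.001], [0.005, -0.002, -1.0]]
ft_force: [0.8, 0.0, -1.1]
grip_width: 0.08
gripper_force: 0.0
```

```bash
python3 - <<'E'
from h import *
w=shot('wrist','w2.png');faces(w,zlo=.004,zhi=.02,box=(.3,.7,.15,.6))
plan((.4466,.2482,.1))
P=cloud(w);m=(abs(P[...,2]-.083)<.006)&(abs(P[...,0]-.576)<.03)&(abs(P[...,1]-.127)<.03)
p=P[m];print('knob',len(p),p.mean(0) if len(p) else'')
m=(abs(P[...,2]-.0463)<.0022)&(abs(P[...,0]-.567)<.12)&(abs(P[...,1]+.038)<.12)
(c,wh,a)=cv2.minAreaRect((P[m][:,:2]*1000).astype(np.float32));print('tray',m.sum(),c,wh,a)
h=cv2.cvtColor(w['img'],cv2.COLOR_RGB2HSV)
print('zs',np.histogram(P[(abs(P[...,0]-.567)<.07)&(abs(P[...,1]+.038)<.07)][:,2],20))
E
```

```text
px [139.  45.] n 816 mean [0.5656 0.3733 0.011 ] rect 566.7 374.4 44.3 44.4 ang 18.0 fill 0.97
px [220.  43.] n 189 mean [0.562  0.2498 0.0107] rect 562.9 249.7 45.8 46.5 ang 86.9 fill 0.80
px [219.  45.] n 267 mean [0.5602 0.2512 0.0111] rect 559.2 251.6 30.0 21.5 ang 65.3 fill 0.84
px [227. 120.] n 226 mean [0.4469 0.2482 0.0106] rect 446.3 248.6 43.8 43.7 ang 47.4 fill 0.98
px [158. 122.] n 599 mean [0.4491 0.3591 0.0108] rect 448.8 359.2 45.7 47.1 ang 80.5 fill 0.80
px [226. 121.] n 255 mean [0.4456 0.2491 0.0111] rect 446.0 248.2 27.5 27.7 ang 47.0 fill 0.93
shift [ 0.025  -0.0402  0.3165] turn 0.0 alt 0.0 | pos [0.4192 0.2092 0.4164] ydir -92.9 q6 104.9 t 6.1 w 0.08024173629352147 F [ 0.1  0.5 -0.3]
knob 345 [0.57506171 0.12808544 0.0831936 ]
tray 5859 (545.390380859375, -19.673965454101562) (186.88555908203125, 107.29438018798828) 87.09584045410156
zs (array([   2,    5,   38,  138,  331,  604,  715,  654,  461,  281,  333,
        510,  842, 1002,  910,  528,  257,   91,   18,    5]), array([0.03921797, 0.03976984, 0.0403217 , 0.04087357, 0.04142543,
       0.0419773 , 0.04252917, 0.04308103, 0.0436329 , 0.04418476,
       0.04473663, 0.04528849, 0.04584036, 0.04639222, 0.04694409,
       0.04749595, 0.04804782, 0.04859968, 0.04915155, 0.04970341,
       0.05025528]))
```

View pics/w2.png

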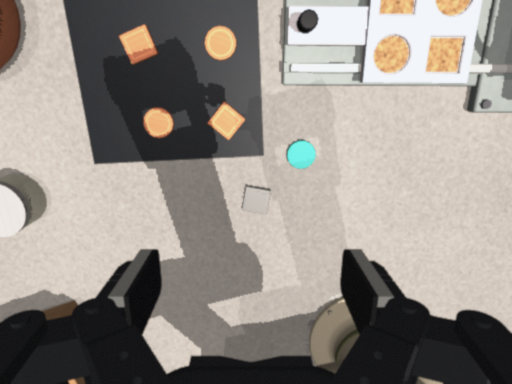

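The wrist view shows squares at (139,45) and (227,120), rounds at (220,43) and (158,122). The turquoise disc (301,154) and grey square (256,199) stay put. Round nest 1 is at (392,53) and square nest 2 at (445,55). First pick is the square at (0.446, 0.248).

```bash
python3 - <<'E'
from h import *
plan((.4463,.2484,.001),47);plan((.4463,.2484,.12),-43)
E
```

```text
shift [ 0.0246 -0.0404  0.4155] turn 40.1 alt -139.9 | pos [0.4192 0.2092 0.4164] ydir -92.9 q6 104.9 t 6.1 w 0.08024173629352147 F [ 0.1  0.5 -0.3]
shift [ 0.0247 -0.0404  0.2965] turn -49.9 alt 130.1 | pos [0.4192 0.2092 0.4164] ydir -92.9 q6 104.9 t 6.1 w 0.08024173629352147 F [ 0.1  0.5 -0.3]
```

Call:
{"method": "drive_tool", "body": {"series": [[[0.025,-0.04,0.05],-8,0.065],[[0.025,-0.04,0.1],-16,0.065],[[0.025,-0.04,0.15],-24,0.065],[[0.025,-0.04,0.2],-32,0.065],[[0.025,-0.04,0.25],-40,0.065],[[0.025,-0.04,0.28],-50,0.065],[[0.025,-0.04,0.3],-50,0.065],[[0.025,-0.04,0.3],-50,0.065],[[0.025,-0.04,0.3],-50,0.065]]}}

```text
time_s: 7.0
position: [0.4465, 0.2471, 0.1159]
tool_rot: [[0.683, 0.731, -0.002], [0.731, -0.683, -0.0], [-0.001, -0.001, -1.0]]
ft_force: [1.2, -0.0, -0.4]
grip_width: 0.0648
gripper_force: 0.0
```

```bash
python3 - <<'E'
from h import *
w=shot('wrist','w3.png');faces(w,zlo=.004,zhi=.02,box=(.3,.7,.15,.6))
plan((.4463,.2484,.001),-43)
E
```

```text
px [145.  74.] n 3673 mean [0.4496 0.3601 0.0108] rect 449.2 359.4 47.1 47.1 ang 70.0 fill 0.79
px [346.  79.] n 253 mean [0.5512 0.2597 0.0093] rect 555.9 254.9 47.1 30.5 ang 51.7 fill 0.83
px [240. 180.] n 1575 mean [0.4448 0.2586 0.0107] rect 445.9 248.8 44.3 43.7 ang 47.7 fill 0.99
shift [ 0.0003 -0.0012  0.1158] turn -0.03 alt 180.0 | pos [0.4469 0.2474 0.1168] ydir -43.03 q6 58.7 t 7.05 w 0.06494103116581601 F [ 0.2 -0.   0.3]
```

Call:
{"method": "drive_tool", "body": {"series": [[[0,-0.0015,0.04],-0.6,0.06],[[0,-0.0015,0.08],-0.6,0.06],[[0,-0.0015,0.1],-0.6,0.06],[[0,-0.0015,0.11],-0.6,0.06],[[0,-0.0015,0.1145],-0.6,0.06],[[0,-0.0015,0.1145],-0.6,0.06],[[0,-0.0015,0.1145],-0.6,0.06]]}}

```text
time_s: 7.75
position: [0.4462, 0.2487, 0.003]
tool_rot: [[0.674, 0.739, 0.002], [0.739, -0.674, 0.001], [0.002, 0.001, -1.0]]
ft_force: [-0.7, -0.5, 0.6]
grip_width: 0.0599
gripper_force: 0.0
```

Call:
{"method": "drive_tool", "body": {"series": [[[0,0,0],0,0.038],[[0,0,0],0,0.038],[[0,0,0],0,0.038],[[0,0,0],0,0.038],[[0,0,0],0,0.038]], "newtons": 40}}

```text
time_s: 8.25
position: [0.4459, 0.2486, 0.003]
tool_rot: [[0.674, 0.739, 0.002], [0.739, -0.674, 0.001], [0.002, 0.001, -1.0]]
ft_force: [-0.4, -0.1, 7.3]
grip_width: 0.0428
gripper_force: 40.0
```

```bash
python3 - <<'E'
from h import *
plan((.5,-.04,.2),86.87)
E
```

```text
shift [-0.1764  0.2347 -0.197 ] turn 50.76 alt -129.2 | pos [0.4459 0.2486 0.003 ] ydir -42.37 q6 58.2 t 8.25 w 0.04277976040774718 F [-0.4 -0.1  7.3]
```

Call:
{"method": "drive_tool", "body": {"series": [[[0,0,-0.02],0,0.038],[[0,0,-0.06],0,0.038],[[0,0,-0.1],0,0.038],[[-0.03,0.04,-0.13],8,0.038],[[-0.05,0.065,-0.15],15,0.038],[[-0.07,0.095,-0.17],22,0.038],[[-0.1,0.133,-0.197],29,0.038],[[-0.125,0.166,-0.197],36,0.038],[[-0.15,0.2,-0.197],43,0.038],[[-0.176,0.235,-0.197],50.8,0.038],[[-0.176,0.235,-0.197],50.8,0.038],[[-0.176,0.235,-0.197],50.8,0.038],[[-0.176,0.235,-0.197],50.8,0.038]]}}

```text
time_s: 9.55
position: [0.5001, -0.0391, 0.199]
tool_rot: [[0.999, -0.054, 0.0], [-0.054, -0.999, 0.0], [0.0, -0.0, -1.0]]
ft_force: [-0.4, 0.8, -1.2]
grip_width: 0.0424
gripper_force: 41.3
```

```bash
python3 - <<'E'
from h import *
w=shot('wrist','w4.png');faces(w,zlo=.035,zhi=.05,box=(.46,.68,-.15,.09),mina=200)
plan((.6067,-.0014,.06),86.87)
E
```

```text
px [291.  50.] n 2588 mean [ 0.6031 -0.0776  0.043 ] rect 602.9 -77.6 47.4 46.9 ang 86.7 fill 0.79
px [199.  50.] n 2809 mean [ 0.607  -0.0016  0.043 ] rect 606.9 -1.6 43.9 43.8 ang 86.3 fill 0.98
px [202. 142.] n 2222 mean [0.5313 0.0027 0.0429] rect 530.9 2.8 47.3 47.3 ang 59.7 fill 0.79
px [287. 142.] n 2374 mean [ 0.527  -0.0731  0.0429] rect 526.4 -73.3 43.8 43.5 ang 87.1 fill 0.99
shift [ 0.1044 -0.043   0.1391] turn 0.09 alt -179.9 | pos [ 0.5002 -0.0389  0.199 ] ydir -93.04 q6 75.0 t 9.6 w 0.042167156324554346 F [-0.8  0.9  0.3]
```

View pics/w4.png

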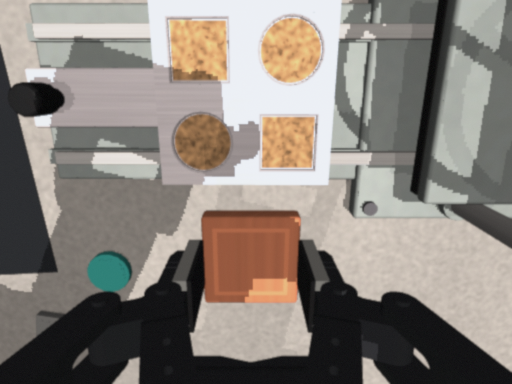

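Nest positions match the model: square1 (199,50), round2 (291,50), round1 (202,142), square2 (287,142). The held square is aligned at (250,257). I'll check its in-hand offset, then place it in square1.

```bash
cat >> h.py <<'E'
def inhand(w):
    """offset of held face centre from the TCP axis, world mm, and its angle"""
    s=env.observe();z=s['position'][2];x,y,_=s['position']
    faces(w,zlo=z-.02,zhi=z+.03,box=(x-.05,x+.05,y-.05,y+.05));print('tcp',np.round(s['position'],4))
E
python3 - <<'E'
from h import *
inhand(dict(np.load('/tmp/wrist.npz')))
E
```

```text
px [251. 256.] n 8416 mean [ 0.5022 -0.039   0.2067] rect 500.5 -39.2 43.4 44.5 ang 86.9 fill 0.98
tcp [ 0.5002 -0.0389  0.199 ]
```

Call:
{"method": "drive_tool", "body": {"series": [[[0.04,-0.016,0.0],0,0.038],[[0.08,-0.032,0.03],0,0.038],[[0.1045,-0.043,0.06],0,0.038],[[0.1045,-0.043,0.09],0,0.038],[[0.1045,-0.043,0.12],0,0.038],[[0.1045,-0.043,0.14],0,0.038],[[0.1045,-0.043,0.147],0,0.038],[[0.1045,-0.043,0.15],0,0.038],[[0.1045,-0.043,0.15],0,0.038]]}}

```text
time_s: 10.5
position: [0.6075, -0.0024, 0.0496]
tool_rot: [[0.999, -0.054, 0.001], [-0.054, -0.999, -0.0], [0.001, 0.0, -1.0]]
ft_force: [0.6, -0.1, -1.7]
grip_width: 0.0424
gripper_force: 41.3
```

Call:
{"method": "drive_tool", "body": {"series": [[[-0.0007,-0.0009,0.001],0,0.038],[[-0.0007,-0.0009,0.002],0,0.038],[[-0.0007,-0.0009,0.003],0,0.038],[[-0.0007,-0.0009,0.003],0,0.038]]}}

```text
time_s: 10.9
position: [0.6065, -0.0019, 0.046]
tool_rot: [[0.998, -0.055, 0.0], [-0.055, -0.998, -0.0], [0.0, 0.0, -1.0]]
ft_force: [0.4, 0.0, -0.5]
grip_width: 0.0425
gripper_force: 41.3
```

Call:
{"method": "drive_tool", "body": {"series": [[[0,0,0.001],0,0.038],[[0,0,0.0015],0,0.038],[[0,0,0.0015],0,0.055],[[0,0,0.0015],0,0.055],[[0,0,0.0015],0,0.055],[[0,0,-0.03],0,0.055],[[0,0,-0.08],0,0.055],[[-0.04,0,-0.13],0,0.055],[[-0.08,0,-0.18],0,0.065],[[-0.12,0,-0.2],0,0.065],[[-0.12,0,-0.2],0,0.065],[[-0.12,0,-0.2],0,0.065]]}}

```text
time_s: 12.1
position: [0.4857, 0.0049, 0.2482]
tool_rot: [[0.998, -0.055, 0.004], [-0.055, -0.998, -0.001], [0.004, 0.001, -1.0]]
ft_force: [0.3, 0.7, -0.4]
grip_width: 0.0648
gripper_force: 0.0
```

```bash
python3 - <<'E'
from h import *
w=shot('wrist','w5.png');print('tray');faces(w,zlo=.035,zhi=.07,box=(.46,.68,-.15,.09),mina=200);print('mat');faces(w,box=(.3,.7,.15,.6))
t=shot('top');print('top');faces(t,box=(.3,.65,.15,.6))
plan((.5635,.249,.12),87);plan((.449,.3595,.12),87);plan((.567,.374,.12),17.7);plan((.567,.374,.12),-72.3)
E
```

```text
tray
px [250.  38.] n 795 mean [ 0.6055 -0.0008  0.0527] rect 606.5 -1.5 43.2 43.9 ang 86.8 fill 0.97
px [330.  37.] n 2029 mean [ 0.6029 -0.0777  0.043 ] rect 602.5 -77.6 46.7 46.2 ang 0.1 fill 0.80
px [250.  36.] n 1050 mean [ 0.6067 -0.0013  0.0531] rect 606.5 -1.6 28.7 28.3 ang 86.7 fill 0.98
px [250. 119.] n 1701 mean [0.5312 0.0025 0.0429] rect 530.9 2.5 46.2 47.1 ang 86.0 fill 0.79
px [325. 119.] n 1856 mean [ 0.527  -0.0733  0.0429] rect 526.7 -73.2 43.9 43.3 ang 86.8 fill 0.99
mat
px [25. 99.] n 1585 mean [0.5632 0.2482 0.0109] rect 562.9 249.4 47.6 46.7 ang 80.3 fill 0.79
top
px [119. 191.] n 297 mean [0.5676 0.3734 0.0099] rect 567.5 373.8 44.9 43.8 ang 16.1 fill 0.96
px [168. 193.] n 273 mean [0.5635 0.2486 0.01  ] rect 563.6 249.0 45.7 44.6 ang 45.7 fill 0.81
px [122. 237.] n 290 mean [0.4495 0.3587 0.0103] rect 450.0 358.6 46.8 44.9 ang 17.7 fill 0.79
shift [ 0.0628 -0.2482  0.1257] turn -0.18 alt 179.8 | pos [0.487  0.0047 0.2456] ydir -93.18 q6 79.8 t 12.2 w 0.06524955891164422 F [0.2 0.2 0.1]
shift [-0.0576 -0.3522  0.1256] turn -0.18 alt 179.8 | pos [0.487  0.0047 0.2456] ydir -93.18 q6 79.8 t 12.2 w 0.06524955891164422 F [0.2 0.2 0.1]
shift [ 0.0594 -0.3732  0.1257] turn 69.12 alt -110.9 | pos [0.487  0.0047 0.2456] ydir -93.18 q6 79.8 t 12.2 w 0.06524955891164422 F [0.2 0.2 0.1]
shift [ 0.0594 -0.3732  0.1257] turn -20.88 alt 159.1 | pos [0.487  0.0047 0.2456] ydir -93.18 q6 79.8 t 12.2 w 0.06524955891164422 F [0.2 0.2 0.1]
```

Call:
{"method": "drive_tool", "body": {"series": [[[0.01,-0.05,0.0],0,0.065],[[0.022,-0.1,0.02],0,0.065],[[0.035,-0.15,0.05],0,0.065],[[0.05,-0.2,0.09],0,0.065],[[0.0627,-0.2485,0.12],0,0.065],[[0.0627,-0.2485,0.16],0,0.065],[[0.0627,-0.2485,0.2],0,0.065],[[0.0627,-0.2485,0.225],0,0.065],[[0.0627,-0.2485,0.237],0,0.065],[[0.0627,-0.2485,0.243],0,0.065],[[0.0627,-0.2485,0.243],0,0.065],[[0.0627,-0.2485,0.243],0,0.065]]}}

```text
time_s: 13.4
position: [0.5641, 0.2494, 0.0044]
tool_rot: [[0.998, -0.056, 0.003], [-0.056, -0.998, 0.001], [0.003, -0.001, -1.0]]
ft_force: [0.7, 0.4, -0.3]
grip_width: 0.0652
gripper_force: 0.0
```

Call:
{"method": "drive_tool", "body": {"series": [[[-0.001,0,0.0015],0,0.065],[[-0.001,0,0.0015],0,0.042],[[-0.001,0,0.0015],0,0.042],[[-0.001,0,0.0015],0,0.042],[[-0.001,0,0.0015],0,0.042],[[-0.001,0,-0.01],0,0.042],[[-0.001,0,-0.05],0,0.042],[[-0.001,0,-0.1],0,0.042],[[0.005,0.04,-0.12],0,0.042],[[0.015,0.09,-0.13],0,0.042],[[0.025,0.14,-0.13],0,0.042],[[0.035,0.19,-0.13],0,0.042],[[0.043,0.24,-0.13],0,0.042],[[0.05,0.28,-0.12],0,0.042],[[0.056,0.324,-0.11],0,0.042],[[0.056,0.324,-0.1],0,0.042],[[0.056,0.324,-0.1],0,0.042]]}}

```text
time_s: 15.1
position: [0.6003, -0.0776, 0.1021]
tool_rot: [[0.998, -0.057, -0.002], [-0.057, -0.998, 0.001], [-0.002, -0.001, -1.0]]
ft_force: [0.6, -0.4, 0.1]
grip_width: 0.0455
gripper_force: 41.2
```

```bash
python3 - <<'E'
from h import *
w=shot('wrist','w6.png');inhand(w)
plan((.6029,-.0777,.05),86.9)
E
```

```text
px [250. 255.] n 7807 mean [ 0.603  -0.0773  0.1101] rect 600.9 -77.4 45.7 47.7 ang 86.6 fill 0.80
tcp [ 0.6007 -0.0766  0.1029]
shift [0.0023 0.001  0.0529] turn -0.08 alt 179.9 | pos [ 0.6007 -0.0766  0.1029] ydir -93.18 q6 74.7 t 15.15 w 0.04554133008489299 F [-0.8 -0.1  0.1]
```

Call:
{"method": "drive_tool", "body": {"series": [[[0.002,0.0007,0.03],0,0.042],[[0.002,0.0007,0.045],0,0.042],[[0.002,0.0007,0.052],0,0.042],[[0.002,0.0007,0.055],0,0.042],[[0.002,0.0007,0.057],0,0.042],[[0.002,0.0007,0.0575],0,0.042]]}}

```text
time_s: 15.75
position: [0.6034, -0.0778, 0.0461]
tool_rot: [[0.998, -0.055, 0.001], [-0.055, -0.998, -0.0], [0.001, 0.0, -1.0]]
ft_force: [-1.0, -0.1, -1.0]
grip_width: 0.0458
gripper_force: 41.2
```

Call:
{"method": "drive_tool", "body": {"series": [[[-0.0005,0,0.001],0,0.042],[[-0.0005,0,0.001],0,0.058],[[-0.0005,0,0.001],0,0.058],[[-0.0005,0,0.001],0,0.058],[[0,0,-0.03],0,0.058],[[0,0,-0.08],0,0.058],[[-0.04,-0.02,-0.13],0,0.058],[[-0.08,-0.05,-0.18],0,0.065],[[-0.12,-0.08,-0.2],0,0.065],[[-0.12,-0.08,-0.2],0,0.065],[[-0.12,-0.08,-0.2],0,0.065]]}}

```text
time_s: 16.85
position: [0.486, 0.0105, 0.2488]
tool_rot: [[0.999, -0.053, 0.005], [-0.053, -0.999, -0.001], [0.005, 0.001, -1.0]]
ft_force: [0.1, 0.2, 0.5]
grip_width: 0.0648
gripper_force: 0.0
```

```bash
python3 - <<'E'
from h import *
w=shot('wrist','w7.png');print('tray');faces(w,zlo=.035,zhi=.07,box=(.46,.68,-.15,.09),mina=200)
t=shot('top');print('top');faces(t,box=(.3,.65,.15,.6))
plan((.4492,.3592,.004),87);plan((.567,.374,.12),17.7);plan((.567,.374,.12),-72.3)
E
```

```text
tray
px [334.  37.] n 714 mean [ 0.6033 -0.0747  0.0525] rect 603.2 -76.7 46.1 46.5 ang 45.7 fill 0.79
px [255.  38.] n 786 mean [ 6.059e-01 -1.000e-04  5.270e-02] rect 606.3 -1.6 42.7 43.3 ang 86.5 fill 0.98
px [339.  36.] n 1065 mean [ 0.6034 -0.0778  0.0531] rect 603.4 -77.8 32.0 32.5 ang 39.3 fill 0.79
px [257.  36.] n 1037 mean [ 0.607  -0.0017  0.0531] rect 606.7 -1.9 28.1 28.4 ang 87.0 fill 0.98
px [256. 119.] n 1698 mean [0.5312 0.0026 0.0429] rect 531.2 2.5 46.9 46.6 ang 66.8 fill 0.79
px [330. 119.] n 1815 mean [ 0.5269 -0.0733  0.0429] rect 526.5 -73.3 43.9 42.5 ang 86.8 fill 0.99
top
px [119. 191.] n 299 mean [0.5678 0.374  0.0102] rect 567.5 375.0 44.3 47.5 ang 18.4 fill 0.92
px [122. 237.] n 286 mean [0.4498 0.3585 0.01  ] rect 449.9 359.8 46.5 45.1 ang 89.9 fill 0.79
shift [-0.0578 -0.348   0.2417] turn -0.13 alt 179.9 | pos [0.4876 0.0087 0.2459] ydir -93.13 q6 80.2 t 16.95 w 0.06489852047847511 F [-0.1 -0.6 -0.2]
shift [ 0.0592 -0.3692  0.1258] turn 69.17 alt -110.8 | pos [0.4876 0.0087 0.2459] ydir -93.13 q6 80.2 t 16.95 w 0.06489852047847511 F [-0.1 -0.6 -0.2]
shift [ 0.0592 -0.3692  0.1258] turn -20.83 alt 159.2 | pos [0.4876 0.0087 0.2459] ydir -93.13 q6 80.2 t 16.95 w 0.06489852047847511 F [-0.1 -0.6 -0.2]
```

Both are seated with tops at about 0.0527. Next is the second round.

Call:
{"method": "drive_tool", "body": {"series": [[[-0.01,-0.05,0.0],0,0.065],[[-0.02,-0.1,0.0],0,0.065],[[-0.03,-0.15,0.03],0,0.065],[[-0.04,-0.2,0.05],0,0.065],[[-0.05,-0.25,0.08],0,0.065],[[-0.055,-0.3,0.1],0,0.065],[[-0.058,-0.348,0.12],0,0.065],[[-0.058,-0.348,0.16],0,0.065],[[-0.058,-0.348,0.2],0,0.065],[[-0.058,-0.348,0.225],0,0.065],[[-0.058,-0.348,0.237],0,0.065],[[-0.058,-0.348,0.242],0,0.065],[[-0.058,-0.348,0.242],0,0.065],[[-0.058,-0.348,0.242],0,0.065]]}}

```text
time_s: 18.35
position: [0.4499, 0.3593, 0.0045]
tool_rot: [[0.998, -0.056, 0.002], [-0.056, -0.998, 0.001], [0.002, -0.001, -1.0]]
ft_force: [0.6, -0.4, 0.3]
grip_width: 0.065
gripper_force: 0.0
```

Call:
{"method": "drive_tool", "body": {"series": [[[-0.0005,0,0.0015],0,0.065],[[-0.0005,0,0.0015],0,0.042],[[-0.0005,0,0.0015],0,0.042],[[-0.0005,0,0.0015],0,0.042],[[-0.0005,0,0.0015],0,0.042],[[-0.0005,0,-0.01],0,0.042],[[-0.0005,0,-0.05],0,0.042],[[-0.0005,0,-0.1],0,0.042],[[0.01,0.04,-0.12],0,0.042],[[0.025,0.085,-0.13],0,0.042],[[0.04,0.13,-0.13],0,0.042],[[0.055,0.175,-0.13],0,0.042],[[0.07,0.22,-0.13],0,0.042],[[0.08,0.265,-0.13],0,0.042],[[0.092,0.31,-0.12],0,0.042],[[0.101,0.352,-0.11],0,0.042],[[0.101,0.352,-0.1],0,0.042],[[0.101,0.352,-0.1],0,0.042],[[0.101,0.352,-0.1],0,0.042]]}}

```text
time_s: 20.25
position: [0.5302, 0.003, 0.1039]
tool_rot: [[0.999, -0.054, 0.0], [-0.054, -0.999, 0.0], [0.0, -0.0, -1.0]]
ft_force: [-0.2, -0.5, 0.7]
grip_width: 0.0453
gripper_force: 41.2
```

```bash
python3 - <<'E'
from h import *
w=shot('wrist','w8.png');inhand(w)
plan((.531,.0027,.0455),86.9)
E
```

```text
px [250. 257.] n 7666 mean [0.5322 0.0032 0.1117] rect 530.9 3.2 45.5 47.0 ang 87.1 fill 0.80
tcp [0.5303 0.0032 0.104 ]
shift [0.0007 0.0005 0.0585] turn 0.02 alt -180.0 | pos [0.5303 0.0032 0.104 ] ydir -93.08 q6 80.6 t 20.3 w 0.045536970516076934 F [ 0.4 -0.7 -1.7]
```

Call:
{"method": "drive_tool", "body": {"series": [[[0.0004,0.0005,0.03],0,0.042],[[0.0004,0.0005,0.045],0,0.042],[[0.0004,0.0005,0.053],0,0.042],[[0.0004,0.0005,0.057],0,0.042],[[0.0004,0.0005,0.059],0,0.042],[[0.0004,0.0005,0.059],0,0.042]]}}

```text
time_s: 20.9
position: [0.5311, 0.0018, 0.0451]
tool_rot: [[0.998, -0.055, 0.001], [-0.055, -0.998, -0.0], [0.001, 0.0, -1.0]]
ft_force: [-0.4, -1.7, -0.4]
grip_width: 0.0453
gripper_force: 41.2
```

Call:
{"method": "drive_tool", "body": {"series": [[[0,0,0.0005],0,0.058],[[0,0,0.0005],0,0.058],[[0,0,0.0005],0,0.058],[[0,0,0.0005],0,0.058],[[0,0,-0.03],0,0.058],[[0,0,-0.08],0,0.058],[[-0.02,-0.02,-0.13],0,0.058],[[-0.05,-0.05,-0.18],0,0.065],[[-0.05,-0.08,-0.2],0,0.065],[[-0.05,-0.08,-0.2],0,0.065],[[-0.05,-0.08,-0.2],0,0.065]]}}

```text
time_s: 22.0
position: [0.4852, 0.0849, 0.2449]
tool_rot: [[0.999, -0.053, 0.002], [-0.053, -0.999, -0.0], [0.002, 0.0, -1.0]]
ft_force: [0.1, -0.5, -0.8]
grip_width: 0.0652
gripper_force: 0.0
```

```bash
python3 - <<'E'
from h import *
w=shot('wrist','w9.png');print('tray');faces(w,zlo=.035,zhi=.07,box=(.46,.68,-.15,.09),mina=200)
t=shot('top');print('top');faces(t,box=(.3,.65,.1,.6))
plan((.567,.374,.12),-72.3)
E
```

```text
tray
px [415.  30.] n 853 mean [ 0.6029 -0.0734  0.0525] rect 602.8 -76.7 46.3 46.1 ang 49.3 fill 0.79
px [334.  30.] n 914 mean [0.6065 0.001  0.0525] rect 606.1 -1.1 43.6 43.6 ang 86.9 fill 0.98
px [422.  29.] n 1157 mean [ 0.6033 -0.0777  0.053 ] rect 602.9 -77.7 33.3 33.5 ang 63.6 fill 0.78
px [338.  29.] n 1075 mean [ 0.6071 -0.0017  0.053 ] rect 607.0 -1.8 29.1 28.5 ang 86.7 fill 0.97
px [326. 114.] n 501 mean [0.5313 0.0061 0.0524] rect 531.5 2.7 46.2 45.1 ang 86.9 fill 0.80
px [405. 113.] n 1757 mean [ 0.5274 -0.0733  0.0429] rect 526.8 -73.1 44.3 42.5 ang 86.8 fill 0.99
px [333. 115.] n 810 mean [0.5306 0.002  0.0531] rect 529.9 2.2 28.8 32.1 ang 7.4 fill 0.81
top
px [119. 191.] n 295 mean [0.5677 0.3738 0.0098] rect 568.0 374.5 45.3 43.8 ang 19.0 fill 0.95
shift [ 0.066  -0.2945  0.1228] turn -20.88 alt 159.1 | pos [0.485  0.0837 0.243 ] ydir -93.18 q6 89.2 t 22.1 w 0.06511770114899784 F [-0.1  0.6 -1.1]
```

Call:
{"method": "drive_tool", "body": {"series": [[[0.01,-0.045,0.0],-4,0.065],[[0.02,-0.09,0.02],-8,0.065],[[0.03,-0.135,0.04],-12,0.065],[[0.04,-0.18,0.06],-16,0.065],[[0.05,-0.225,0.08],-21,0.065],[[0.06,-0.265,0.1],-21,0.065],[[0.066,-0.2945,0.13],-21,0.065],[[0.066,-0.2945,0.14],-21,0.065],[[0.066,-0.2945,0.14],-21,0.065]]}}

```text
time_s: 23.0
position: [0.5667, 0.3733, 0.1004]
tool_rot: [[0.952, 0.306, -0.006], [0.306, -0.952, -0.003], [-0.007, 0.001, -1.0]]
ft_force: [0.7, 0.3, 0.1]
grip_width: 0.0652
gripper_force: 0.0
```

```bash
python3 - <<'E'
from h import *
w=shot('wrist','w10.png');faces(w,box=(.5,.65,.3,.45))
plan((.567,.374,.004),-72)
E
```

```text
px [246. 191.] n 3034 mean [0.5679 0.3776 0.0108] rect 566.9 374.6 44.2 44.1 ang 18.3 fill 0.98
shift [ 0.0001 -0.001   0.0988] turn -0.23 alt 179.8 | pos [0.5675 0.3731 0.1028] ydir -72.23 q6 95.6 t 23.05 w 0.0647244304611264 F [ 0.1 -0.2 -0.1]
```

Call:
{"method": "drive_tool", "body": {"series": [[[0,-0.0015,0.04],-0.5,0.06],[[0,-0.0015,0.08],-0.5,0.06],[[0,-0.0015,0.094],-0.5,0.06],[[0,-0.0015,0.1],-0.5,0.06],[[0,-0.0015,0.1],-0.5,0.06],[[0,-0.0015,0.1],-0.5,0.06],[[0,-0.0015,0.1],-0.5,0.038],[[0,-0.0015,0.1],-0.5,0.038],[[0,-0.0015,0.1],-0.5,0.038],[[0,-0.0015,0.1],-0.5,0.038],[[0,-0.0015,0.1],-0.5,0.038]]}}

```text
time_s: 24.15
position: [0.5677, 0.3764, 0.0064]
tool_rot: [[0.949, 0.315, 0.003], [0.315, -0.949, 0.001], [0.003, -0.0, -1.0]]
ft_force: [-1.4, -1.0, 6.6]
grip_width: 0.0415
gripper_force: 39.5
```

```bash
python3 - <<'E'
from h import *
plan((.5268,-.0732,.15),86.87)
E
```

```text
shift [-0.1798  0.4139 -0.1441] turn 21.47 alt -158.5 | pos [0.5677 0.3764 0.0064] ydir -71.66 q6 95.3 t 24.15 w 0.04150833682311552 F [-1.4 -1.   6.6]
```

Call:
{"method": "drive_tool", "body": {"series": [[[0,0,0],0,0.055],[[0,0.001,0.002],0,0.055],[[0,0.001,0.0035],0,0.055],[[0,0.001,0.0035],0,0.055],[[0,0.001,0.0035],0,0.038],[[0,0.001,0.0035],0,0.038],[[0,0.001,0.0035],0,0.038],[[0,0.001,0.0035],0,0.038]]}}

```text
time_s: 24.95
position: [0.5673, 0.3752, 0.0009]
tool_rot: [[0.949, 0.315, 0.0], [0.315, -0.949, 0.0], [0.0, -0.0, -1.0]]
ft_force: [1.3, 0.6, 1.4]
grip_width: 0.0427
gripper_force: 41.1
```

Call:
{"method": "drive_tool", "body": {"series": [[[0,0,-0.02],0,0.038],[[0,0,-0.06],0,0.038],[[0,0,-0.1],0,0.038],[[-0.02,0.04,-0.12],3,0.038],[[-0.035,0.08,-0.13],6,0.038],[[-0.052,0.12,-0.13],9,0.038],[[-0.07,0.16,-0.13],12,0.038],[[-0.087,0.2,-0.13],15,0.038],[[-0.104,0.24,-0.13],18,0.038],[[-0.122,0.28,-0.13],21.4,0.038],[[-0.14,0.32,-0.13],21.4,0.038],[[-0.157,0.36,-0.12],21.4,0.038],[[-0.17,0.39,-0.11],21.4,0.038],[[-0.179,0.413,-0.1],21.4,0.038],[[-0.179,0.413,-0.1],21.4,0.038],[[-0.179,0.413,-0.1],21.4,0.038]]}}

```text
time_s: 26.55
position: [0.5271, -0.0732, 0.1007]
tool_rot: [[0.999, -0.055, -0.001], [-0.055, -0.999, 0.0], [-0.001, -0.0, -1.0]]
ft_force: [0.0, -0.0, 0.4]
grip_width: 0.0427
gripper_force: 41.0
```

```bash
python3 - <<'E'
from h import *
w=shot('wrist','w11.png');inhand(w)
plan((.5268,-.0732,.046),86.87)
E
```

```text
px [250. 259.] n 8737 mean [ 0.5285 -0.073   0.1106] rect 526.8 -72.9 43.3 44.2 ang 87.2 fill 0.99
tcp [ 0.5272 -0.0726  0.101 ]
shift [-0.0004  0.0006  0.055 ] turn 0.07 alt -179.9 | pos [ 0.5272 -0.0726  0.101 ] ydir -93.06 q6 72.4 t 26.6 w 0.04259981102449447 F [ 0.1  0.7 -0.5]
```

Call:
{"method": "drive_tool", "body": {"series": [[[-0.0002,0.0003,0.03],0,0.038],[[-0.0002,0.0003,0.045],0,0.038],[[-0.0002,0.0003,0.052],0,0.038],[[-0.0002,0.0003,0.055],0,0.038],[[-0.0002,0.0003,0.056],0,0.038],[[-0.0002,0.0003,0.056],0,0.038]]}}

```text
time_s: 27.2
position: [0.5274, -0.0734, 0.0455]
tool_rot: [[0.999, -0.053, 0.001], [-0.053, -0.999, -0.0], [0.001, 0.0, -1.0]]
ft_force: [-0.6, -0.1, -0.6]
grip_width: 0.0425
gripper_force: 40.9
```

Call:
{"method": "drive_tool", "body": {"series": [[[-0.0005,0,0.001],0,0.038],[[-0.0005,0,0.0015],0,0.038],[[-0.0005,0,0.001],0,0.056],[[-0.0005,0,0.001],0,0.056],[[-0.0005,0,0.001],0,0.056],[[0,0,-0.03],0,0.056],[[0,0,-0.08],0,0.056],[[-0.02,-0.04,-0.12],0,0.06],[[-0.03,-0.08,-0.15],0,0.08],[[-0.03,-0.12,-0.18],0,0.08],[[-0.03,-0.14,-0.2],0,0.08],[[-0.03,-0.14,-0.2],0,0.08],[[-0.03,-0.14,-0.2],0,0.08]]}}

```text
time_s: 28.5
position: [0.5043, 0.0682, 0.2447]
tool_rot: [[0.999, -0.052, 0.0], [-0.052, -0.999, -0.0], [0.0, 0.0, -1.0]]
ft_force: [1.0, -1.3, -1.3]
grip_width: 0.0801
gripper_force: 0.0
```

```bash
python3 - <<'E'
from h import *
w=shot('wrist','w12.png');print('tray');faces(w,zlo=.035,zhi=.07,box=(.46,.68,-.15,.09),mina=200)
plan((.5757,.1275,.056),86.87)
P=cloud(w);m=(abs(P[...,2]-.083)<.006)&(abs(P[...,0]-.576)<.03)&(abs(P[...,1]-.127)<.03)
p=P[m];print('knob',len(p),p.mean(0) if len(p) else'')
E
```

```text
tray
px [395.  52.] n 734 mean [ 0.6041 -0.0738  0.0525] rect 602.8 -76.3 45.6 46.3 ang 60.1 fill 0.79
px [316.  52.] n 706 mean [0.6077 0.0007 0.0526] rect 606.0 -1.3 43.5 42.5 ang 86.3 fill 0.99
px [402.  52.] n 1060 mean [ 0.6034 -0.0778  0.053 ] rect 603.3 -77.6 32.8 32.2 ang 74.9 fill 0.79
px [319.  52.] n 837 mean [ 0.6078 -0.0008  0.053 ] rect 606.5 -1.7 28.1 27.8 ang 86.8 fill 0.97
px [310. 131.] n 513 mean [0.5342 0.006  0.0525] rect 531.9 3.3 45.6 44.7 ang 87.3 fill 0.81
px [387. 131.] n 582 mean [ 0.529  -0.0708  0.0524] rect 526.7 -72.4 42.8 42.6 ang 86.8 fill 0.99
px [315. 135.] n 799 mean [0.5312 0.0023 0.053 ] rect 531.2 2.2 31.2 30.8 ang 87.0 fill 0.81
px [392. 140.] n 496 mean [ 0.5223 -0.0742  0.053 ] rect 522.8 -73.0 28.2 20.2 ang 87.5 fill 0.94
shift [ 0.0685 -0.0637  0.1878] turn 0.06 alt -179.9 | pos [0.5042 0.0675 0.2439] ydir -93.07 q6 87.4 t 28.55 w 0.0799445615027901 F [ 0.4 -0.2  0.4]
knob 692 [0.57587924 0.12648182 0.08322656]
```

View pics/w12.png

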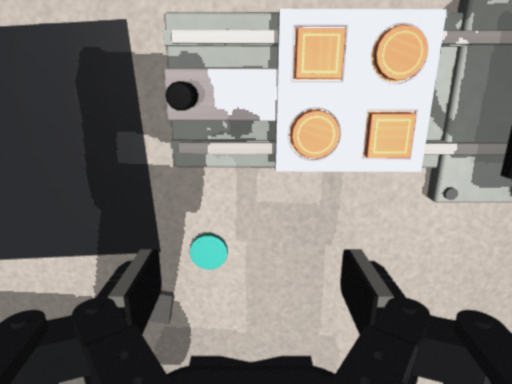

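All four faces are seated: (320,52), (400,52), (315,134) and (391,134). The knob is at (181,95). I'll grip it and push the tray home.

Call:
{"method": "drive_tool", "body": {"series": [[[0.03,-0.03,0.0],0,0.08],[[0.0685,-0.063,0.01],0,0.08],[[0.0685,-0.063,0.05],0,0.08],[[0.0685,-0.063,0.1],0,0.08],[[0.0685,-0.063,0.14],0,0.08],[[0.0685,-0.063,0.17],0,0.08],[[0.0685,-0.063,0.187],0,0.08],[[0.0685,-0.063,0.187],0,0.08],[[0.0685,-0.063,0.187],0,0.02],[[0.0685,-0.063,0.187],0,0.02],[[0.0685,-0.063,0.187],0,0.02],[[0.0685,-0.063,0.187],0,0.02],[[0.0685,-0.063,0.187],0,0.02],[[0.0685,-0.063,0.187],0,0.02]], "newtons": 40}}

```text
time_s: 29.95
position: [0.5767, 0.1271, 0.0588]
tool_rot: [[0.999, -0.053, 0.002], [-0.053, -0.999, -0.0], [0.002, 0.0, -1.0]]
ft_force: [-1.7, -0.4, 6.7]
grip_width: 0.0246
gripper_force: 39.1
```

Call:
{"method": "drive_tool", "body": {"series": [[[0,0.006,0],0,0.02],[[0,0.016,0],0,0.02],[[0,0.028,0],0,0.02],[[0,0.041,0],0,0.02],[[0,0.054,0],0,0.02],[[0,0.067,0],0,0.02],[[0,0.08,0],0,0.02],[[0,0.093,0],0,0.02],[[0,0.106,0],0,0.02],[[0,0.119,0],0,0.02],[[0,0.132,0],0,0.02],[[0,0.145,0],0,0.02],[[0,0.158,0],0,0.02],[[0,0.17,0],0,0.02],[[0,0.181,0],0,0.02],[[0,0.191,0],0,0.02],[[0,0.199,0],0,0.02],[[0,0.205,0],0,0.02],[[0,0.209,0],0,0.02],[[0,0.209,0],0,0.02]]}}

```text
time_s: 31.95
position: [0.5652, -0.0822, 0.0588]
tool_rot: [[0.999, -0.054, 0.001], [-0.054, -0.999, -0.001], [0.001, 0.001, -1.0]]
ft_force: [-3.2, -1.2, 7.6]
grip_width: 0.0243
gripper_force: 39.5
```

Call:
{"method": "drive_tool", "body": {"series": [[[0,0.001,0],0,0.02],[[0,0.002,0],0,0.02],[[0,0.003,0],0,0.02],[[0,0.003,0],0,0.02]]}}

```text
time_s: 32.35
position: [0.5651, -0.0826, 0.0588]
tool_rot: [[0.999, -0.053, 0.001], [-0.053, -0.999, 0.003], [0.001, -0.003, -1.0]]
ft_force: [-2.1, 11.4, 8.8]
grip_width: 0.0245
gripper_force: 39.8
```

Tray is home at the stop. Next is a look at the crank.

Call:
{"method": "drive_tool", "body": {"series": [[[0,-0.002,0],0,0.08],[[0,-0.002,0],0,0.08],[[0,-0.002,0],0,0.08],[[0,-0.002,-0.05],0,0.08],[[0,-0.002,-0.1],0,0.08],[[0,-0.002,-0.15],0,0.06],[[0,-0.002,-0.2],0,0.04],[[0,-0.002,-0.25],0,0.04],[[0,0.0,-0.3],0,0.04],[[-0.02,0.04,-0.31],0,0.04],[[-0.04,0.09,-0.31],0,0.04],[[-0.05,0.13,-0.31],0,0.04],[[-0.055,0.17,-0.31],0,0.04],[[-0.055,0.17,-0.31],0,0.04],[[-0.055,0.17,-0.31],0,0.04]]}}

```text
time_s: 33.85
position: [0.5007, -0.2522, 0.3674]
tool_rot: [[0.998, -0.055, -0.0], [-0.055, -0.998, 0.001], [-0.001, -0.001, -1.0]]
ft_force: [0.8, 0.4, -0.0]
grip_width: 0.0399
gripper_force: 0.0
```

```bash
python3 - <<'E'
from h import *
w=shot('wrist','w13.png');P=cloud(w);h=cv2.cvtColor(w['img'],cv2.COLOR_RGB2HSV)
x,y=P[...,0],P[...,1]
m=((x-.556)**2+(y+.2474)**2<.03**2)&(P[...,2]>.2);p=P[m];print('hub z pct',np.percentile(p[:,2],[5,50,95,100]).round(3));q=p[p[:,2]>p[:,2].max()-.006];print('top',q.mean(0).round(4),len(q),np.ptp(q,axis=0))
o=(h[...,0]<20)&(h[...,1]>170)&(P[...,2]>.21)&(P[...,2]<.25)&(abs(x-.6)<.06)&(abs(y+.25)<.05)
p=P[o];print('grip',len(p),np.median(p,0).round(4),p.max(0).round(3),p.min(0).round(3),cv2.minAreaRect((p[:,:2]*1000).astype(np.float32)))
g=(h[...,0]>60)&(h[...,0]<90)&(h[...,1]>90)&(P[...,2]>.2)&(P[...,2]<.235);p=P[g];c=np.array([.556,-.2474])
r=np.linalg.norm(p[:,:2]-c,axis=1);p=p[r>.06];A=np.c_[2*p[:,:2],np.ones(len(p))];s=np.linalg.lstsq(A,(p[:,:2]**2).sum(1),rcond=None)[0];print('wheel',s[:2],np.sqrt(s[2]+s[0]**2+s[1]**2))
plan((.597,-.2497,.212),86.87)
E
```

```text
hub z pct [0.216 0.231 0.511 0.511]
top [ 0.5763 -0.2563  0.5107] 788 [0. 0. 0.]
grip 1083 [ 0.5979 -0.2481  0.2322] [ 0.619 -0.239  0.236] [ 0.574 -0.26   0.226] ((596.21337890625, -249.22613525390625), (19.87942123413086, 44.04035186767578), 86.91139221191406)
wheel [ 0.55571817 -0.24717487] 0.07569604148879215
shift [ 0.0959 -0.0067  0.1557] turn 0.04 alt -180.0 | pos [ 0.5009 -0.2512  0.3678] ydir -93.09 q6 54.3 t 33.9 w 0.03998636019265646 F [ 1.2 -0.6 -0.4]
```

View pics/w13.png

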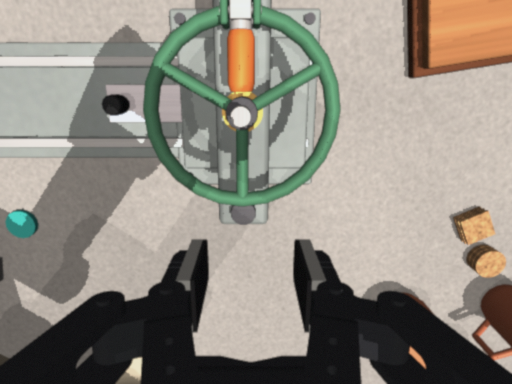

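The picture shows the orange grip at (241,60), the hub at (240,115) and the hinge at (240,8), as modelled. I'll check the hub post height before reaching in.

```bash
python3 - <<'E'
from h import *
for n in('wrist','top'):
    w=dict(np.load(f'/tmp/{n}.npz'));P=cloud(w);x,y=P[...,0],P[...,1]
    m=((x-.5557)**2+(y+.2472)**2<.022**2)&(P[...,2]>.2)&(P[...,2]<.4)&(w['depth']>.1);p=P[m];print(n,len(p),np.percentile(p[:,2],[5,25,50,75,95,100]).round(3))
E
```

```text
wrist 1339 [0.215 0.218 0.222 0.234 0.251 0.252]
top 246 [0.208 0.216 0.22  0.234 0.249 0.252]
```

Call:
{"method": "drive_tool", "body": {"series": [[[0.04,-0.003,0.0],0,0.046],[[0.08,-0.006,0.02],0,0.046],[[0.0945,-0.0067,0.05],0,0.046],[[0.0945,-0.0067,0.09],0,0.046],[[0.0945,-0.0067,0.11],0,0.046],[[0.0945,-0.0067,0.13],0,0.046],[[0.0945,-0.0067,0.145],0,0.046],[[0.0945,-0.0067,0.155],0,0.046],[[0.0945,-0.0067,0.161],0,0.046],[[0.0945,-0.0067,0.161],0,0.046]]}}

```text
time_s: 34.9
position: [0.5958, -0.2491, 0.2066]
tool_rot: [[0.999, -0.053, -0.0], [-0.053, -0.999, 0.0], [-0.001, -0.0, -1.0]]
ft_force: [0.1, 0.4, -0.1]
grip_width: 0.0459
gripper_force: 0.0
```

Call:
{"method": "drive_tool", "body": {"series": [[[0,0,0],0,0.015],[[0,0,0],0,0.015],[[0,0,0],0,0.015],[[0,0,0],0,0.015],[[0,0,0],0,0.015]], "newtons": 30}}

```text
time_s: 35.4
position: [0.5959, -0.2497, 0.2075]
tool_rot: [[0.999, -0.053, 0.001], [-0.053, -0.999, -0.0], [0.001, 0.0, -1.0]]
ft_force: [0.5, 1.5, 4.6]
grip_width: 0.0212
gripper_force: 30.3
```

Call:
{"method": "drive_tool", "body": {"series": [[[0.0002,0,-0.004],0,0.015],[[0.001,0,-0.008],0,0.015],[[0.002,0,-0.012],0,0.015],[[0.0035,0,-0.016],0,0.015],[[0.006,0,-0.0205],0,0.015],[[0.0089,0,-0.0244],0,0.015],[[0.0122,0,-0.028],0,0.015],[[0.0122,0,-0.028],0,0.015]]}}

```text
time_s: 36.2
position: [0.6084, -0.2503, 0.2358]
tool_rot: [[0.999, -0.053, 0.002], [-0.053, -0.999, -0.001], [0.002, 0.0, -1.0]]
ft_force: [-1.8, 2.0, -7.9]
grip_width: 0.0207
gripper_force: 30.1
```

Call:
{"method": "drive_tool", "body": {"series": [[[0.0033,0,-0.003],0,0.015],[[0.0068,0,-0.005],0,0.015],[[0.0098,0,-0.0067],0,0.015],[[0.0128,0,-0.0077],0,0.015],[[0.016,0,-0.0087],0,0.015],[[0.0192,0,-0.0094],0,0.015],[[0.0225,0,-0.0098],0,0.015],[[0.026,0,-0.01],0,0.015],[[0.0275,0,-0.01],0,0.015],[[0.0275,0,-0.01],0,0.015]]}}

```text
time_s: 37.2
position: [0.6362, -0.2523, 0.2462]
tool_rot: [[0.999, -0.053, 0.004], [-0.053, -0.999, -0.002], [0.004, 0.002, -1.0]]
ft_force: [-0.1, -0.8, 3.4]
grip_width: 0.019
gripper_force: 32.3
```

```bash
python3 - <<'E'
from h import *
shot('scene');d=dict(np.load('/tmp/scene.npz'));cv2.imwrite('pics/s2.png',cv2.resize(d['img'][190:310,120:280,::-1],None,fx=4,fy=4))
E
```

```text
(no output)
```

View pics/s2.png

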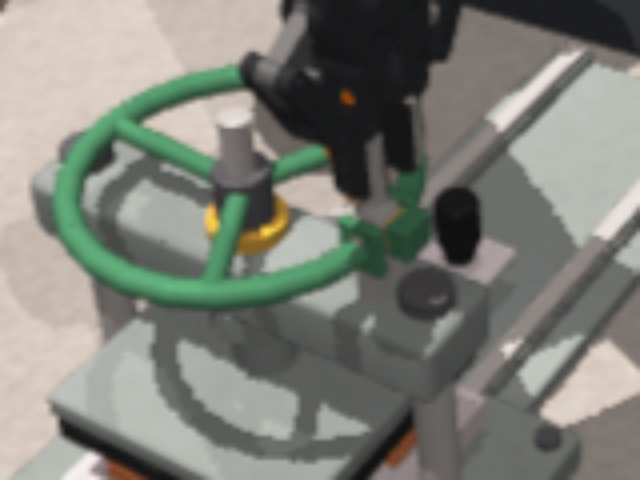

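The crank looks upright in the grip, with the white stem vertical above the green hinge at (380,230). Now the circle table for winding.

```bash
python3 - <<'E'
from h import *
plan((.5557,-.2472,.2462),86.87)
r=.078
def seg(a,b,n,s):
    print([[[round(r*np.cos(t)-s[0],4),round(r*np.sin(t)-s[1],4),0],0,.015] for t in np.radians(np.linspace(a,b,n+1)[1:])])
seg(0,60,10,(.0805,.0005))
E
```

```text
shift [-0.0806 -0.0007 -0.0003] turn 0.07 alt -179.9 | pos [ 0.6362 -0.2522  0.2462] ydir -93.06 q6 61.5 t 37.25 w 0.0191272956724755 F [ 0.2 -0.5  4.3]
[[[np.float64(-0.0029), np.float64(0.0077), 0], 0, 0.015], [[np.float64(-0.0042), np.float64(0.0157), 0], 0, 0.015], [[np.float64(-0.0063), np.float64(0.0236), 0], 0, 0.015], [[np.float64(-0.0092), np.float64(0.0312), 0], 0, 0.015], [[np.float64(-0.013), np.float64(0.0385), 0], 0, 0.015], [[np.float64(-0.0174), np.float64(0.0453), 0], 0, 0.015], [[np.float64(-0.0225), np.float64(0.0517), 0], 0, 0.015], [[np.float64(-0.0283), np.float64(0.0575), 0], 0, 0.015], [[np.float64(-0.0347), np.float64(0.0626), 0], 0, 0.015], [[np.float64(-0.0415), np.float64(0.067), 0], 0, 0.015]]
```

Call:
{"method": "drive_tool", "body": {"series": [[[-0.0027,0.0077,0],0,0.015],[[-0.0042,0.0157,0],0,0.015],[[-0.0063,0.0236,0],0,0.015],[[-0.0092,0.0312,0],0,0.015],[[-0.013,0.0385,0],0,0.015],[[-0.0174,0.0453,0],0,0.015],[[-0.0225,0.0517,0],0,0.015],[[-0.0283,0.0575,0],0,0.015],[[-0.0347,0.0626,0],0,0.015],[[-0.0415,0.067,0],0,0.015],[[-0.0415,0.067,0],0,0.015]]}}

```text
time_s: 38.35
position: [0.5892, -0.3172, 0.2446]
tool_rot: [[0.998, -0.055, -0.001], [-0.055, -0.998, 0.001], [-0.001, -0.001, -1.0]]
ft_force: [0.4, 0.5, 0.4]
grip_width: 0.015
gripper_force: 0.0
```

```bash
python3 - <<'E'
from h import *
plan((.5557,-.2472,.2462),86.87)
r=.078
def seg(a,b,n):
    s=r*np.cos(np.radians(a)),r*np.sin(np.radians(a))
    for t in np.radians(np.linspace(a,b,n+1)[1:]): print([float(round(r*np.cos(t)-s[0],4)),float(round(r*np.sin(t)-s[1],4)),0],end=',')
    print()
seg(60,180,20);seg(180,300,20);seg(300,420,20)
d=shot('scene');cv2.imwrite('pics/s3.png',cv2.resize(d['img'][160:320,100:300,::-1],None,fx=3,fy=3))
E
```

```text
shift [-0.0373 -0.0681 -0.0015] turn -0.01 alt 180.0 | pos [ 0.5892 -0.3172  0.2446] ydir -93.14 q6 54.7 t 38.35 w 0.014977060626822443 F [0.4 0.5 0.4]
[-0.0073, 0.0037, 0],[-0.0149, 0.0066, 0],[-0.0228, 0.0087, 0],[-0.0308, 0.01, 0],[-0.039, 0.0105, 0],[-0.0472, 0.01, 0],[-0.0552, 0.0087, 0],[-0.0631, 0.0066, 0],[-0.0707, 0.0037, 0],[-0.078, 0.0, 0],[-0.0848, -0.0044, 0],[-0.0912, -0.0096, 0],[-0.097, -0.0154, 0],[-0.1021, -0.0217, 0],[-0.1065, -0.0285, 0],[-0.1103, -0.0358, 0],[-0.1132, -0.0434, 0],[-0.1153, -0.0513, 0],[-0.1166, -0.0594, 0],[-0.117, -0.0675, 0],
[0.0004, -0.0082, 0],[0.0017, -0.0162, 0],[0.0038, -0.0241, 0],[0.0067, -0.0317, 0],[0.0105, -0.039, 0],[0.0149, -0.0458, 0],[0.02, -0.0522, 0],[0.0258, -0.058, 0],[0.0322, -0.0631, 0],[0.039, -0.0675, 0],[0.0463, -0.0713, 0],[0.0539, -0.0742, 0],[0.0618, -0.0763, 0],[0.0698, -0.0776, 0],[0.078, -0.078, 0],[0.0862, -0.0776, 0],[0.0942, -0.0763, 0],[0.1021, -0.0742, 0],[0.1097, -0.0713, 0],[0.117, -0.0675, 0],
[0.0068, 0.0044, 0],[0.0132, 0.0096, 0],[0.019, 0.0154, 0],[0.0241, 0.0217, 0],[0.0285, 0.0285, 0],[0.0323, 0.0358, 0],[0.0352, 0.0434, 0],[0.0373, 0.0513, 0],[0.0386, 0.0594, 0],[0.039, 0.0675, 0],[0.0386, 0.0757, 0],[0.0373, 0.0838, 0],[0.0352, 0.0917, 0],[0.0323, 0.0993, 0],[0.0285, 0.1065, 0],[0.0241, 0.1134, 0],[0.019, 0.1197, 0],[0.0132, 0.1255, 0],[0.0068, 0.1307, 0],[-0.0, 0.1351, 0],
```

View pics/s3.png

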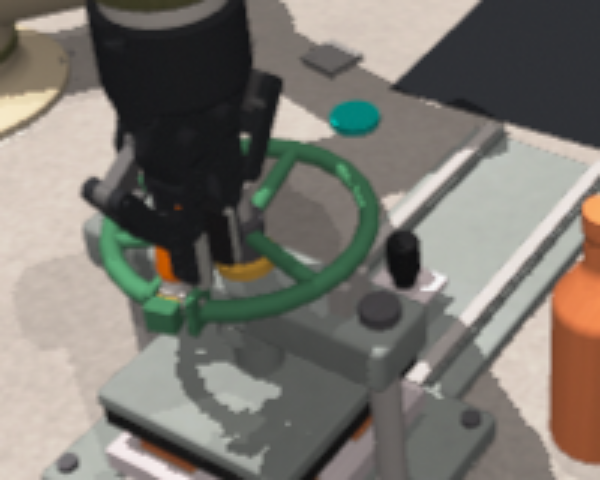

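The grip slipped out: fingers are shut at (190,265) and the orange sleeve stands beside them at (163,260). I'll lift and measure where the crank stands.

Call:
{"method": "drive_tool", "body": {"series": [[[0,0,0],0,0.03],[[0,0,0],0,0.045],[[0,0,-0.03],0,0.06],[[0,0,-0.07],0,0.06],[[-0.03,0,-0.11],0,0.06],[[-0.07,-0.02,-0.15],0,0.06],[[-0.11,-0.04,-0.18],0,0.06],[[-0.13,-0.05,-0.18],0,0.06],[[-0.13,-0.05,-0.18],0,0.06],[[-0.13,-0.05,-0.18],0,0.06]]}}

```text
time_s: 39.4
position: [0.463, -0.2593, 0.4252]
tool_rot: [[0.999, -0.053, 0.001], [-0.053, -0.999, -0.0], [0.001, 0.0, -1.0]]
ft_force: [0.1, 0.1, -1.3]
grip_width: 0.0602
gripper_force: 0.0
```

```bash
cat >> h.py <<'E'
def crank(w):
    P=cloud(w);h=cv2.cvtColor(w['img'],cv2.COLOR_RGB2HSV);d=np.hypot(P[...,0]-.5557,P[...,1]+.2472)
    o=(h[...,0]<20)&(h[...,1]>170)&(P[...,2]>.225)&(P[...,2]<.30)&(d<.1)&(d>.03)&(w['depth']>.1)
    p=P[o];top=p[p[:,2]>np.percentile(p[:,2],98)-.006] if len(p) else p
    print('grip n',len(p),'z',p[:,2].min().round(3),p[:,2].max().round(3),'top mean',top.mean(0).round(4),'ext',np.ptp(top,axis=0).round(3),len(top))
    c=top.mean(0)[:2]-[.5557,-.2472];print('r',np.hypot(*c).round(4),'phi cw from press x',(-np.degrees(np.arctan2(c[1],c[0]))-3.13).round(1))
E
python3 - <<'E'
from h import *
w=shot('wrist','w14.png');crank(w);crank(shot('top'))
plan((.5557,-.2472,.2462),86.87)
E
```

```text
grip n 246 z 0.276 0.285 top mean [ 0.5658 -0.313   0.2817] ext [0.02  0.019 0.006] 229
r 0.0665 phi cw from press x 78.2
grip n 61 z 0.242 0.284 top mean [ 0.5627 -0.3095  0.279 ] ext [0.015 0.015 0.008] 18
r 0.0627 phi cw from press x 80.5
shift [ 0.0914 -0.0174  0.1774] turn 0.08 alt -179.9 | pos [ 0.4637 -0.2599  0.4238] ydir -93.05 q6 51.0 t 39.5 w 0.05944761280316263 F [-0.5  0.1 -0.5]
```

View pics/w14.png

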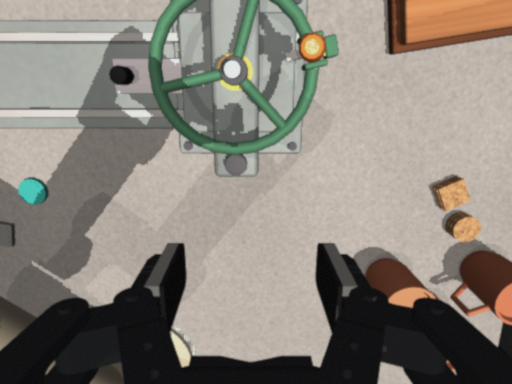

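The wheel now stands near 78°, with the grip at (313,46) and the hub at (233,69). The grip's top sits at r = 66 mm rather than 78 mm, so I'll check whether it leans inwards.

```bash
python3 - <<'E'
from h import *
for n in('wrist','top'):
    w=dict(np.load(f'/tmp/{n}.npz'));P=cloud(w);h=cv2.cvtColor(w['img'],cv2.COLOR_RGB2HSV);D=w['depth']
    x,y,z=P[...,0],P[...,1],P[...,2]
    m=((x-.5557)**2+(y+.2472)**2<.02**2)&(z>.246)&(z<.256);print(n,'post',m.sum(),P[m].mean(0).round(4))
    o=(h[...,0]<20)&(h[...,1]>150)&(abs(x-.566)<.025)&(abs(y+.313)<.03)&(z>.22)&(z<.3)&(D>.1)
    for lo in np.arange(.23,.29,.01):
        q=P[o&(z>=lo)&(z<lo+.01)]
        if len(q)>3: print(lo.round(2),len(q),q.mean(0).round(4),q.min(0).round(4),q.max(0).round(4))
    g=(h[...,0]>60)&(h[...,0]<90)&(h[...,1]>90)&(z>.19)&(z<.25)&(np.hypot(x-.5557,y+.2472)>.088)&(np.hypot(x-.5557,y+.2472)<.11);print('bracket',g.sum(),P[g].mean(0).round(4))
E
```

```text
wrist post 108 [ 0.5548 -0.2471  0.2466]
0.27 62 [ 0.564  -0.3111  0.2784] [ 0.5561 -0.3234  0.2751] [ 0.5765 -0.304   0.28  ]
0.28 317 [ 0.5664 -0.3139  0.2823] [ 0.5572 -0.3231  0.28  ] [ 0.5763 -0.304   0.2857]
bracket 168 [ 0.571  -0.3394  0.2328]
top post 7 [ 0.5546 -0.2468  0.2467]
0.24 8 [ 0.5651 -0.3113  0.246 ] [ 0.5593 -0.3155  0.2417] [ 0.573  -0.3092  0.2495]
0.25 12 [ 0.5618 -0.3127  0.2546] [ 0.5578 -0.3223  0.2512] [ 0.57   -0.3067  0.2595]
0.26 13 [ 0.5618 -0.3099  0.2652] [ 0.5578 -0.3195  0.2606] [ 0.5692 -0.3046  0.2697]
0.27 27 [ 0.5627 -0.3096  0.2765] [ 0.5573 -0.3195  0.2719] [ 0.5746 -0.3038  0.2798]
0.28 13 [ 0.566  -0.3119  0.2816] [ 0.5585 -0.3206  0.2801] [ 0.5745 -0.304   0.2844]
bracket 8 [ 0.5659 -0.341   0.229 ]
```

The crank leans in by about 10°, so it is not fully latched. I'll pinch it radially (inner and outer pads) and carry it out to upright.

```bash
python3 - <<'E'
from h import *
plan((.5672,-.3166,.32),-80.6)
E
```

```text
shift [0.1065 0.0512 0.1035] turn -12.45 alt 167.5 | pos [ 0.4637 -0.2599  0.4238] ydir -93.05 q6 51.0 t 39.5 w 0.05944761280316263 F [-0.5  0.1 -0.5]
```

Call:
{"method": "drive_tool", "body": {"series": [[[0.04,0.02,0.01],-6,0.06],[[0.08,0.04,0.03],-12.4,0.06],[[0.1065,0.0512,0.06],-12.4,0.06],[[0.1065,0.0512,0.1],-12.4,0.06],[[0.1065,0.0512,0.13],-12.4,0.06],[[0.1065,0.0512,0.155],-12.4,0.06],[[0.1065,0.0512,0.17],-12.4,0.06],[[0.1065,0.0512,0.1765],-12.4,0.06],[[0.1065,0.0512,0.1765],-12.4,0.06],[[0.1065,0.0512,0.1765],-12.4,0.06]]}}

```text
time_s: 40.5
position: [0.5672, -0.3167, 0.2487]
tool_rot: [[0.987, 0.162, 0.001], [0.162, -0.987, -0.0], [0.0, 0.001, -1.0]]
ft_force: [-0.1, -0.4, 0.6]
grip_width: 0.0602
gripper_force: 0.0
```

Call:
{"method": "drive_tool", "body": {"series": [[[0,0,0],0,0.017],[[0,0,0],0,0.017],[[0,0,0],0,0.017],[[0,0,0],0,0.017],[[0,0,0],0,0.017]], "newtons": 40}}

```text
time_s: 41.0
position: [0.5674, -0.3193, 0.2503]
tool_rot: [[0.987, 0.16, 0.004], [0.16, -0.987, -0.007], [0.003, 0.008, -1.0]]
ft_force: [2.3, -9.4, 3.5]
grip_width: 0.0222
gripper_force: 37.8
```

Call:
{"method": "drive_tool", "body": {"series": [[[0,0.002,0],0,0.017],[[0,0.004,0],0,0.017],[[0,0.006,0],0,0.017],[[0,0.0075,0],0,0.017],[[0,0.0075,0],0,0.017],[[0,0.0075,0],0,0.017]]}}

```text
time_s: 41.6
position: [0.5681, -0.3236, 0.2493]
tool_rot: [[0.987, 0.163, 0.001], [0.163, -0.987, -0.0], [0.001, 0.0, -1.0]]
ft_force: [-0.6, 0.9, 5.9]
grip_width: 0.0207
gripper_force: 39.3
```

The grip is now upright at r = 77.4 mm, held squarely. I'll compute the circle from here.

```bash
python3 - <<'E'
import numpy as np
r=.0775
for a in(0,95,190,285):
    A=np.radians(a);print(a,[[round(float(-r*(np.sin(t)-np.sin(A))),4),round(float(r*(np.cos(t)-np.cos(A))),4),0] for t in np.radians(a+np.arange(5,100,5))])
E
```

```text
0 [[-0.0068, -0.0003, 0], [-0.0135, -0.0012, 0], [-0.0201, -0.0026, 0], [-0.0265, -0.0047, 0], [-0.0328, -0.0073, 0], [-0.0387, -0.0104, 0], [-0.0445, -0.014, 0], [-0.0498, -0.0181, 0], [-0.0548, -0.0227, 0], [-0.0594, -0.0277, 0], [-0.0635, -0.033, 0], [-0.0671, -0.0387, 0], [-0.0702, -0.0447, 0], [-0.0728, -0.051, 0], [-0.0749, -0.0574, 0], [-0.0763, -0.064, 0], [-0.0772, -0.0707, 0], [-0.0775, -0.0775, 0], [-0.0772, -0.0843, 0]]
95 [[0.0009, -0.0067, 0], [0.0023, -0.0133, 0], [0.0044, -0.0198, 0], [0.007, -0.026, 0], [0.0101, -0.032, 0], [0.0137, -0.0377, 0], [0.0178, -0.0431, 0], [0.0224, -0.048, 0], [0.0274, -0.0526, 0], [0.0328, -0.0567, 0], [0.0385, -0.0604, 0], [0.0445, -0.0635, 0], [0.0507, -0.0661, 0], [0.0571, -0.0681, 0], [0.0637, -0.0696, 0], [0.0705, -0.0705, 0], [0.0772, -0.0707, 0], [0.084, -0.0705, 0], [0.0907, -0.0696, 0]]
190 [[0.0066, 0.0015, 0], [0.013, 0.0035, 0], [0.0193, 0.0061, 0], [0.0253, 0.0092, 0], [0.031, 0.0128, 0], [0.0364, 0.017, 0], [0.0413, 0.0215, 0], [0.0459, 0.0265, 0], [0.05, 0.0319, 0], [0.0537, 0.0376, 0], [0.0568, 0.0436, 0], [0.0594, 0.0498, 0], [0.0614, 0.0563, 0], [0.0629, 0.0629, 0], [0.0637, 0.0696, 0], [0.064, 0.0763, 0], [0.0637, 0.0831, 0], [0.0629, 0.0898, 0], [0.0614, 0.0964, 0]]
285 [[-0.002, 0.0064, 0], [-0.0046, 0.0127, 0], [-0.0077, 0.0187, 0], [-0.0114, 0.0244, 0], [-0.0155, 0.0298, 0], [-0.0201, 0.0347, 0], [-0.025, 0.0393, 0], [-0.0304, 0.0434, 0], [-0.0361, 0.0471, 0], [-0.0421, 0.0502, 0], [-0.0484, 0.0528, 0], [-0.0548, 0.0548, 0], [-0.0614, 0.0563, 0], [-0.0681, 0.0571, 0], [-0.0749, 0.0574, 0], [-0.0816, 0.0571, 0], [-0.0883, 0.0563, 0], [-0.0949, 0.0548, 0], [-0.1014, 0.0528, 0]]
```

Call:
{"method": "drive_tool", "body": {"series": [[[-0.0068,-0.0003,0],0,0.017],[[-0.0135,-0.0012,0],0,0.017],[[-0.0201,-0.0026,0],0,0.017],[[-0.0265,-0.0047,0],0,0.017],[[-0.0328,-0.0073,0],0,0.017],[[-0.0387,-0.0104,0],0,0.017],[[-0.0445,-0.014,0],0,0.017],[[-0.0498,-0.0181,0],0,0.017],[[-0.0548,-0.0227,0],0,0.017],[[-0.0594,-0.0277,0],0,0.017],[[-0.0635,-0.033,0],0,0.017],[[-0.0671,-0.0387,0],0,0.017],[[-0.0702,-0.0447,0],0,0.017],[[-0.0728,-0.051,0],0,0.017],[[-0.0749,-0.0574,0],0,0.017],[[-0.0763,-0.064,0],0,0.017],[[-0.0772,-0.0707,0],0,0.017],[[-0.0775,-0.0775,0],0,0.017],[[-0.0772,-0.0843,0],0,0.017],[[-0.0772,-0.0843,0],0,0.017]], "newtons": 50}}

```text
time_s: 43.6
position: [0.4775, -0.2523, 0.2493]
tool_rot: [[0.987, 0.163, -0.001], [0.163, -0.987, 0.0], [-0.001, -0.0, -1.0]]
ft_force: [-4.5, 2.1, 8.2]
grip_width: 0.0205
gripper_force: 49.1
```

Call:
{"method": "drive_tool", "body": {"series": [[[0.0009,-0.0067,0],0,0.017],[[0.0023,-0.0133,0],0,0.017],[[0.0044,-0.0198,0],0,0.017],[[0.007,-0.026,0],0,0.017],[[0.0101,-0.032,0],0,0.017],[[0.0137,-0.0377,0],0,0.017],[[0.0178,-0.0431,0],0,0.017],[[0.0224,-0.048,0],0,0.017],[[0.0274,-0.0526,0],0,0.017],[[0.0328,-0.0567,0],0,0.017],[[0.0385,-0.0604,0],0,0.017],[[0.0445,-0.0635,0],0,0.017],[[0.0507,-0.0661,0],0,0.017],[[0.0571,-0.0681,0],0,0.017],[[0.0637,-0.0696,0],0,0.017],[[0.0705,-0.0705,0],0,0.017],[[0.0772,-0.0707,0],0,0.017],[[0.084,-0.0705,0],0,0.017],[[0.0907,-0.0696,0],0,0.017],[[0.0907,-0.0696,0],0,0.017]]}}

```text
time_s: 45.6
position: [0.5573, -0.1692, 0.2494]
tool_rot: [[0.987, 0.163, 0.002], [0.163, -0.987, 0.0], [0.002, 0.0, -1.0]]
ft_force: [2.2, 2.1, 5.0]
grip_width: 0.0208
gripper_force: 49.0
```

Call:
{"method": "drive_tool", "body": {"series": [[[0.0066,0.0015,0],0,0.017],[[0.013,0.0035,0],0,0.017],[[0.0193,0.0061,0],0,0.017],[[0.0253,0.0092,0],0,0.017],[[0.031,0.0128,0],0,0.017],[[0.0364,0.017,0],0,0.017],[[0.0413,0.0215,0],0,0.017],[[0.0459,0.0265,0],0,0.017],[[0.05,0.0319,0],0,0.017],[[0.0537,0.0376,0],0,0.017],[[0.0568,0.0436,0],0,0.017],[[0.0594,0.0498,0],0,0.017],[[0.0614,0.0563,0],0,0.017],[[0.0629,0.0629,0],0,0.017],[[0.0637,0.0696,0],0,0.017],[[0.064,0.0763,0],0,0.017],[[0.0637,0.0831,0],0,0.017],[[0.0629,0.0898,0],0,0.017],[[0.0614,0.0964,0],0,0.017],[[0.0614,0.0964,0],0,0.017]]}}

```text
time_s: 47.6
position: [0.6322, -0.2556, 0.2494]
tool_rot: [[0.987, 0.161, 0.0], [0.161, -0.987, -0.001], [0.0, 0.001, -1.0]]
ft_force: [-3.1, -2.6, 5.9]
grip_width: 0.0208
gripper_force: 49.2
```

Call:
{"method": "drive_tool", "body": {"series": [[[-0.002,0.0064,0],0,0.017],[[-0.0046,0.0127,0],0,0.017],[[-0.0077,0.0187,0],0,0.017],[[-0.0114,0.0244,0],0,0.017],[[-0.0155,0.0298,0],0,0.017],[[-0.0201,0.0347,0],0,0.017],[[-0.025,0.0393,0],0,0.017],[[-0.0304,0.0434,0],0,0.017],[[-0.0361,0.0471,0],0,0.017],[[-0.0421,0.0502,0],0,0.017],[[-0.0484,0.0528,0],0,0.017],[[-0.0548,0.0548,0],0,0.017],[[-0.0614,0.0563,0],0,0.017],[[-0.0681,0.0571,0],0,0.017],[[-0.0749,0.0574,0],0,0.017],[[-0.0816,0.0571,0],0,0.017],[[-0.0816,0.0571,0],0,0.017]]}}

```text
time_s: 49.3
position: [0.5609, -0.3244, 0.2494]
tool_rot: [[0.987, 0.162, 0.0], [0.162, -0.987, -0.0], [0.0, 0.001, -1.0]]
ft_force: [-2.5, 1.2, 7.1]
grip_width: 0.0204
gripper_force: 49.5
```

Call:
{"method": "drive_tool", "body": {"series": [[[-0.004,-0.0004,0],0,0.017],[[-0.0075,-0.001,0],0,0.017],[[-0.0105,-0.0016,0],0,0.017],[[-0.013,-0.0023,0],0,0.017],[[-0.013,-0.0023,0],0,0.017]]}}

```text
time_s: 49.8
position: [0.5501, -0.3244, 0.2493]
tool_rot: [[0.987, 0.163, 0.006], [0.163, -0.987, -0.002], [0.006, 0.003, -1.0]]
ft_force: [8.9, -1.6, 4.1]
grip_width: 0.0207
gripper_force: 49.3
```

At the stop (φ ≈ 451°, 9 N resistance). I'll release, lift and verify.

Call:
{"method": "drive_tool", "body": {"series": [[[-0.0115,-0.0023,0],0,0.017],[[0.002,0,0],0,0.03],[[0.002,0,0],0,0.045],[[0.002,0,0],0,0.055],[[0.002,0,-0.03],0,0.055],[[0.002,0,-0.07],0,0.055],[[-0.03,-0.02,-0.12],0,0.055],[[-0.07,-0.03,-0.16],0,0.055],[[-0.1,-0.03,-0.19],0,0.055],[[-0.1,-0.03,-0.19],0,0.055],[[-0.1,-0.03,-0.19],0,0.055]]}}

```text
time_s: 50.9
position: [0.4436, -0.3111, 0.4398]
tool_rot: [[0.987, 0.161, 0.002], [0.161, -0.987, -0.002], [0.002, 0.003, -1.0]]
ft_force: [-0.5, 0.7, -0.3]
grip_width: 0.0548
gripper_force: 0.0
```

```bash
python3 - <<'E'
from h import *
w=shot('wrist','w15.png');crank(w);crank(shot('top'));d=shot('scene','s4.png')
P=cloud(d);h=cv2.cvtColor(d['img'],cv2.COLOR_RGB2HSV);x,y,z=[P[...,i] for i in range(3)]
o=(h[...,0]<20)&(h[...,1]>150)&(z>.225)&(z<.3)&(np.hypot(x-.5557,y+.2472)<.1)&(np.hypot(x-.5557,y+.2472)>.04)
for lo in np.arange(.23,.29,.01):
    q=P[o&(z>=lo)&(z<lo+.01)]
    if len(q)>3: print(lo.round(2),len(q),q.mean(0).round(4),q.min(0).round(4),q.max(0).round(4))
cv2.imwrite('pics/s4c.png',cv2.resize(d['img'][160:340,100:300,::-1],None,fx=3,fy=3))
E
```

```text
grip n 194 z 0.257 0.286 top mean [ 0.5487 -0.322   0.2824] ext [0.019 0.019 0.007] 146
r 0.0752 phi cw from press x 92.2
grip n 91 z 0.24 0.283 top mean [ 0.549  -0.3181  0.2797] ext [0.015 0.014 0.006] 24
r 0.0712 phi cw from press x 92.3
0.23 6 [ 0.5588 -0.329   0.2387] [ 0.5547 -0.3352  0.2369] [ 0.5619 -0.321   0.2395]
0.24 57 [ 0.5588 -0.3313  0.2457] [ 0.549  -0.3374  0.2402] [ 0.5635 -0.3203  0.25  ]
0.25 59 [ 0.5583 -0.3317  0.2554] [ 0.5478 -0.3376  0.2503] [ 0.564  -0.3203  0.2599]
0.26 66 [ 0.5581 -0.3316  0.2653] [ 0.5476 -0.3373  0.2603] [ 0.564  -0.3204  0.27  ]
0.27 72 [ 0.5575 -0.3307  0.2757] [ 0.5432 -0.3374  0.2702] [ 0.5631 -0.3188  0.28  ]
0.28 51 [ 0.553  -0.327   0.2816] [ 0.5422 -0.3355  0.2801] [ 0.5625 -0.3165  0.2835]
```

View pics/s4c.png

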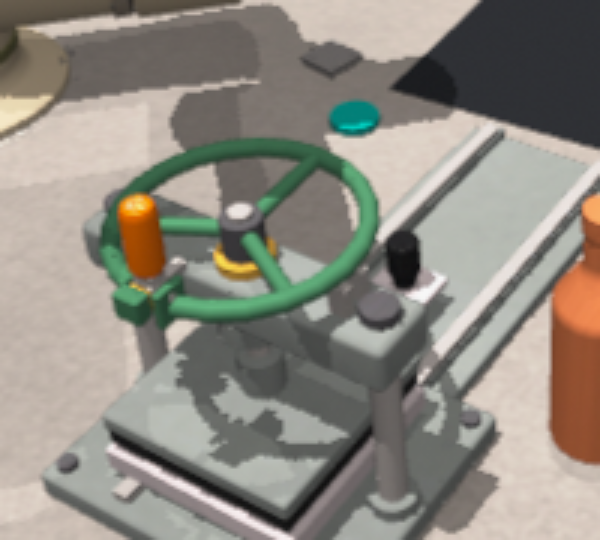

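The crank stands vertical at (140,240), the wheel is at about 450°, the pad is down on the faces and the tray is home. Handing in.

```bash
python3 -c "
from rig import env
print(env.close_job())"
```

```text
the job is handed in; nothing more can be done
None
```

I handed the job in with all four copper faces seated in matching nests, the tray home, the crank upright and the wheel at its stop clamping the pad. All of this comes from camera and force readings, and the hand-in returned no verdict.

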